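Seat a workpiece on its parallels in the vise

ROBOT

A 6-joint arm with a two-finger parallel gripper is mounted at the origin on a cart in front of the work surface, level with it; the furniture and walls round the work are solid. World frame = base frame: x ahead of the robot, y to its left, z up, the work surface at z = 0. Lengths are in m, angles in degrees, forces in N, time in s.
With the tool pointing down it reaches from about 0.275 to 0.725 m from the base axis. Payload 5.6 kg.
Tool frame: the origin (TCP) lies on the centre line of the jaws, within the pads' length; the fingertips stand 17 mm ahead of it and the grasp point (between the pads) lies 2 mm behind it (robot.tip_extent is the distance from the TCP to the fingertips, in m); x points along the fingers, y is the direction in which the jaws open and shut, and the axes are right-handed (so a half turn about x gives the same grasp; the last joint's range is limited). The gripper opens to 85 mm and grips with 20 to 120 N. Pads are 22 mm wide; open, the fingers measure 114 mm over their backs; the gripper's body (76 mm by 85 mm) begins 54 mm behind the grasp point. The pads swing forward as they close: fully open they stand 13 mm farther back than shut.
Start: joints at [91.02, 14.616, 6.199, 0, -81.583, -16.306], TCP at [0.145, 0.531, 0.248] pointing down, gripper open.
Joint ranges: [-168.99, 168.99], [-69.2, 112.95], [-62.41, 85.93], [-164.36, 98.24], [-168.68, -3.75], [-174.98, 174.98]. Speed limits (degrees/s): [147.25, 147.25, 180, 180, 180, 180].

INTERFACE

Orientations are given as [roll, pitch, yaw] about the fixed x, y, z axes, in that order (R = Rz(yaw) Ry(pitch) Rx(roll)).
In Python, from plant import robot, imaging gives the robot as it stands. The module is installed in compiled form; this text tells all that it offers.
- The arm moves only by the shell command python3 -m crank 'ROWS' [FORCE]. ROWS is JSON, a list of rows, each an object of numbers: "dx", "dy", "dz": the shift along the tool's x, y, z in units of 0.8 m (1.0 is 0.8 m); "turn": the turn about the tool's x in units of 360 degrees (1.0 is 360 degrees); "claw": the opening, from 0 (shut) to 1 (fully open). In form: [{"dx": .., "dy": .., "dz": .., "turn": .., "claw": ..}, ...]. A call has 1 to 8 rows; each row is the pose to reach, as a shift and turn from the pose measured when the call began, along the tool's axes at that moment, turning the shorter way round; what a row does not reach only later rows make up. A row lasts 1/8 s, in which the tool goes at most 62.5 mm and 10.7 degrees, less where a joint would pass 70% of its speed; a pose out of reach is approached as far as the arm can. A call with a number of a shift or a turn outside -1 to 1 is refused whole. A call with a gripper value outside its range is refused whole. The fingers move at their own pace and stop on an object; FORCE is the grip in N (left out, the last holds). Time passes only in rows, so rows that repeat a pose let the fingers close. It gives the time, the measured TCP pose, the force and the opening at its end, in the units of the state.
- robot.observe(): the state, without advancing time (a new reading comes with each control period).
- imaging.read_camera(name): name is "side" or "top" or "wrist"; returns the picture (480x640x3 uint8, red, green, blue); there is no depth.
- imaging.camera_info(name): a dict with "camera_matrix" (3x3 intrinsics, pixels), "origin" and "rotation" of the camera in the world. Camera axes: x right, y down, z forward; pixel columns grow to the right and rows downward; lengths in m; the calibration is good to about 2 mm. A picture is of the moment at which its call begins: read the wrist's pose just before it. camera_info takes no time and is no camera call; for the wrist camera it gives the pose at the moment of the call.
- robot.job_done(): hands the job in, once; it reports no verdict.
The state is a dict: "clock": time; "joints": joint angles; "dq": joint speeds; "joint_efforts": joint torques, N m; "ee_pos": TCP position; "ee_rot": TCP orientation; "contact_force": force on the tool from outside, world axes, zero at the start; "ft_torque": the same for the moment, N m; "opening": finger opening in m.
Only numpy, scipy, OpenCV 4.12 (cv2) and the standard library are available. Lean on these libraries where they do the work, as an engineer would, in place of code of your own. Each camera call takes 0.05 s, during which the arm holds its last target.

TASK

The aluminium workpiece in the vise is riding high and crooked above its two loose steel parallels, and one parallel has crept out to the right. Slide that parallel back in until its ends line up with the other one's; then take the small wood block and, with it and never with the bare gripper, press or tap the workpiece down firmly but without blows until it is level and both parallels are held tight beneath it. Lay the wood block back down flat on the table, clear of the vise.

Things in the scene. Friction and masses are not known exactly. Their poses are not given: they have to be found in the camera images.
- vise: low grey machine vise bolted to the table; origin on the table under the middle of the jaw opening, x away from the robot (yaw within 0.25 rad), y along the jaws to the left. Jaws 100 mm long (y), inner faces at x = -25 and +25 mm, tops 72 mm high. Two ears, 12 mm high (20 mm at their bolts), reach out to y = -75 and +75 mm. A screw with a cross bar, 47 mm up, reaches 165 mm towards the robot
- work_top (a point): centre of the top face of the aluminium workpiece, 50 mm (x, fills the jaw gap) by 90 mm (y, along the jaws) by 35 mm high; axes parallel to the vise's when level. At the start its top is 92 to 96 mm above the table and its y axis tilted up to 0.06 rad either way; seated, it is 83 to 87 mm, as the bed's height differs. Seated, it gives only 1 mm per 30 N
- workpiece: same workpiece, origin at its centre. Nipped by the jaws, it only slides up or down and rocks about its x axis, held by dry friction. About 10 N at its middle slides it slowly down (plus 0.25 N per mm/s); rocking takes 0.3 N m, so press above the high end to level it. A last press of 22 to 28 N at the middle, once level, leaves the parallels tight, under 20 N loose; over 34 N marks it
- strip_a_mid (a point): centre of a steel parallel: bar 10 mm thick (x), 160 mm long (y, along the jaws), 20 mm high, 0.24 kg, standing loose on the vise's bed (100 mm wide in y, 28 to 32 mm above the table), 19 mm before or behind the vise's middle plane. One of the two has crept 20 to 30 mm to the vise's -y, the other is within 3 mm of the middle. It slides with 1 to 3 N until nipped
- strip_a: the same parallel; origin at the middle of its underside
- strip_b_mid (a point): centre of the other parallel, of the same size and shape
- strip_b: the same second parallel; origin at the middle of its underside
- block_mid (a point): centre of the loose dark wood block, 40 mm (its x) by 75 mm (its y) by 40 mm high (z), 0.07 kg, lying on the table to the right of the vise
- wood_block: the same wood block; origin at the middle of its underside
- tape_rule: bystander: tape measure, 38x84x64 mm, origin under it; leave it alone
- sander: bystander: cork sanding block, 65x100x26 mm, origin under it; leave it alone
- glue: bystander: small glue bottle, 54 mm wide, 121 mm high, origin under it; leave it alone

How it is judged (in metres and radians):
On the way, in this order (a step that is already met when the one before it is completed fails the run):
1. the parallel that crept out is slid back in line with the other, within 6 mm (y of strip_a_mid in the frame of strip_b between -0.006 and 0.006 m), for 0.1 s.
2. the workpiece is pressed with the wood block (contact force between wood_block and workpiece above 5 N), for 0.02 s.
3. the workpiece is down and level and bears on both parallels (angle between workpiece's own z axis and vertical below 0.015 rad and contact force between workpiece and strip_a above 5.5 N and contact force between workpiece and strip_b above 5.5 N), for 0.1 s.
At the end, for the whole second after the job is handed in: Workpiece level within 0.015 rad, bearing on each parallel with over 5.5 N when let go; parallels level with each other within 8 mm and within 13 mm of the middle; wood block lying flat, at rest on the table, over 120 mm from the vise's middle (all of step 3 and y of strip_a_mid in the frame of strip_b between -0.008 and 0.008 m and y of strip_a_mid in the frame of vise between -0.013 and 0.013 m and height (world z) of block_mid between 0.012 and 0.028 m and horizontal distance between block_mid and vise above 0.12 m and linear speed of wood_block below 0.02 m/s); the robot touches nothing.
It fails at once if the workpiece is struck or pressed by the block with more than 34 N (contact force between wood_block and workpiece above 34 N).
It fails at once if the bare gripper or arm presses on the workpiece (contact force between any of the fingers, the arm and workpiece above 3 N).
It fails at once if a bystander is moved more than 30 mm (distance of any of tape_rule, sander, glue from where it was at the start of the episode above 0.03 m).
It also fails if it takes over 72 s, if anything falls off the work surface, if the arm or the gripper's body presses on something with over 40 N, if the wrist force passes 120 N, or if a joint passes its speed limit or range.

## Working session

There is one attempt and no reset: what is moved stays moved. The work goes in short steps, Python scripts to look and compute and a shell command to move; the robot and the scene stay as the last step left them, time stands still between calls to the robot, and variables do not carry over. Pictures are saved under pics/ and viewed, and the job is handed in when it is done.

```bash
mkdir -p pics; ls; python3 - <<'E'
from plant import robot, imaging
import cv2
s=robot.observe()
for k in s: print(k,s[k])
print(robot.tip_extent)
for n in ["side","top"]:
    im=imaging.read_camera(n); cv2.imwrite(f"pics/{n}0.png",im[:,:,::-1])
    i=imaging.camera_info(n); print(n,i)
E
```

```text
pics
clock 0.0
joints [ 9.10196301e+01  1.46525608e+01  6.13126391e+00 -2.78001625e-02
 -8.15827699e+01 -1.63063360e+01]
dq [-0.0948446  -0.08663953  0.03920438 -0.07247044 -0.05088579 -0.04031382]
joint_efforts [-2.20447175e-03 -3.86636889e+01  2.37938100e+01  5.36509931e+00
 -6.09048642e-03 -8.89051734e-06]
ee_pos [0.14482393 0.53011339 0.24740272]
ee_rot [  91.50766562   89.89236187 -103.78313464]
contact_force [-0.81619999  0.32883616  0.52382994]
ft_torque [-0.05757623 -0.0214873  -0.01805968]
opening 0.08557255485093435
0.017
side {'camera_matrix': array([[603.43920699,   0.        , 312.43550981],
       [  0.        , 603.43920699, 242.13548844],
       [  0.        ,   0.        ,   1.        ]]), 'origin': array([ 0.47713934, -1.31703036,  0.88385095]), 'rotation': array([-120.00738593,    0.55582085,   -3.67590633])}
top {'camera_matrix': array([[512.5322124 ,   0.        , 314.90367682],
       [  0.        , 512.5322124 , 249.89030303],
       [  0.        ,   0.        ,   1.        ]]), 'origin': array([0.41750226, 0.04692746, 1.11465211]), 'rotation': array([-172.35027274,    0.54292591,  -89.04767041])}
```

View pics/top0.png

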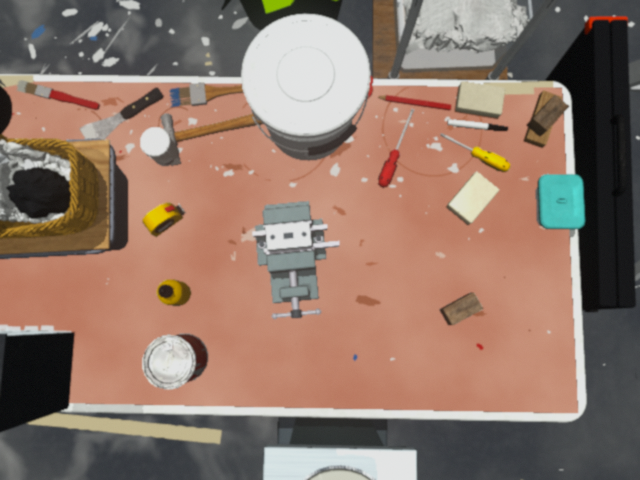

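View pics/side0.png

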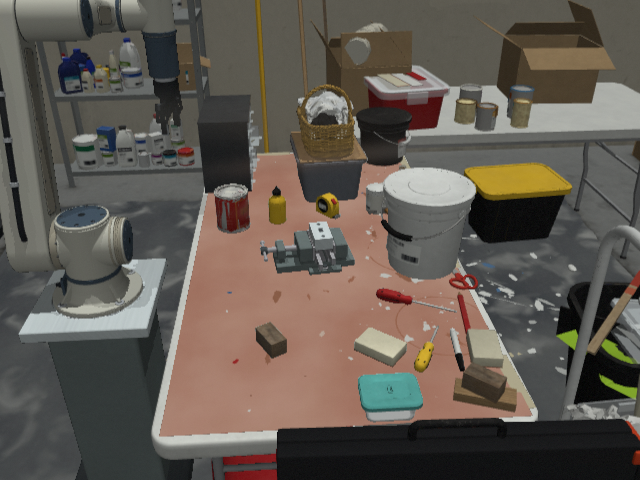

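```bash
cat > h.py <<'E'
import numpy as np, cv2, json
from scipy.spatial.transform import Rotation as R
from plant import robot, imaging
def cam(n):
    i=imaging.camera_info(n); return np.array(i["camera_matrix"]),np.array(i["origin"]),R.from_euler('xyz',i["rotation"],degrees=True).as_matrix()
def ray(c,px):
    K,o,M=c; d=M@np.linalg.solve(K,np.array([px[0],px[1],1.])); return o,d
def onz(c,px,z):
    o,d=ray(c,px); return o+d*(z-o[2])/d[2]
def proj(c,p):
    K,o,M=c; q=K@(M.T@(np.asarray(p,float)-o)); return q[:2]/q[2]
def tri(c1,p1,c2,p2):
    o1,d1=ray(c1,p1);o2,d2=ray(c2,p2)
    A=np.stack([d1,-d2],1); t=np.linalg.lstsq(A,o2-o1,rcond=None)[0]
    a=o1+t[0]*d1;b=o2+t[1]*d2
    return (a+b)/2,np.linalg.norm(a-b)
def crop(im,x0,y0,w,h,s,name):
    c=cv2.resize(im[y0:y0+h,x0:x0+w],None,fx=s,fy=s,interpolation=cv2.INTER_CUBIC); cv2.imwrite(name,c)
E
python3 - <<'E'
from h import *
t=cv2.imread("pics/top0.png"); s=cv2.imread("pics/side0.png")
crop(t,240,190,110,140,4,"pics/tv.png"); crop(s,250,210,110,75,6,"pics/sv.png"); crop(t,430,280,70,60,6,"pics/tb.png")
ct=cam("top")
for n,p in dict(tape=(160,217),glue=(172,292),block=(462,308),pad=(473,198),vise=(290,236),tip=(0,0)).items(): print(n,onz(ct,p,0.03 if n!='vise' else .09))
E
```

```text
tape [0.62954196 0.39541943 0.03      ]
glue [0.46839342 0.36072668 0.03      ]
block [ 0.44476353 -0.25095437  0.03      ]
pad [ 0.68122417 -0.27969777  0.03      ]
vise [0.58256108 0.1098352  0.09      ]
tip [1.13157494 0.79331428 0.03      ]
```

View pics/tv.png

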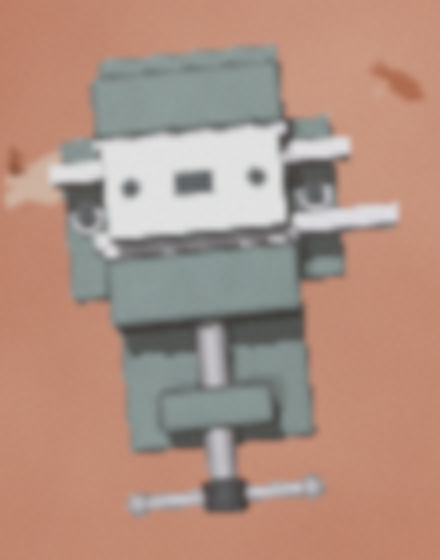

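View pics/sv.png

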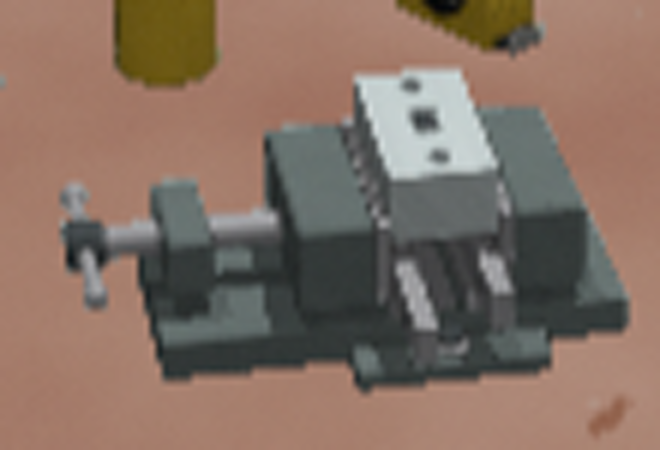

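View pics/tb.png

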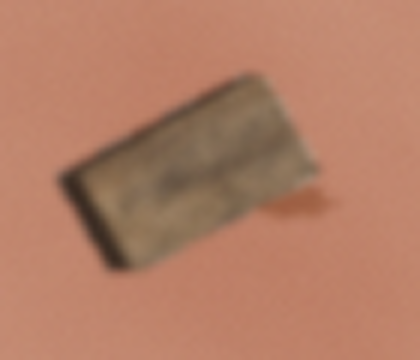

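```bash
cat >> h.py <<'E'
def T():
    s=robot.observe(); return np.array(s["ee_pos"]),R.from_euler('xyz',s["ee_rot"],degrees=True).as_matrix(),s
def rows(target,yaw=None):
    """target world TCP; yaw = desired world heading (deg) of tool y axis (mod 180). prints units"""
    p,M,s=T(); d=M.T@(np.asarray(target,float)-p)/0.8
    out=dict(dx=round(d[0],5),dy=round(d[1],5),dz=round(d[2],5))
    if yaw is not None:
        cur=np.degrees(np.arctan2(M[1,1],M[0,1])); e=(yaw-cur+90)%180-90
        # turn about tool x (down): positive turn -> negative world yaw
        out['turn']=round(-e/360,5); out['deg']=-e; out['alt']=round(-(e-180*np.sign(e))/360,4); out['j6']=s["joints"][5]
    return out
E
python3 - <<'E'
from h import *
ct,cs=cam("top"),cam("side")
f=lambda p,o,s:(o[0]+(p[0]+.5)/s-.5,o[1]+(p[1]+.5)/s-.5)
S=[f(p,(250,210),6) for p in [(355,75),(463,70),(498,172),(388,182)]]
Tt=[f(p,(240,190),4) for p in [(110,240),(98,143),(283,125),(288,225)]]
W=[]
for a,b in zip(Tt,S):
    w,e=tri(ct,a,cs,b); W.append(w); print(w.round(4),round(e,4))
W=np.array(W); print(W.mean(0)); d=(W[0]+W[1]-W[2]-W[3]); print("yaw of y axis-90",np.degrees(np.arctan2(d[1],d[0]))-90, "tilt",d[2]/np.hypot(*d[:2]))
for n,p in dict(nr=(398,215),fr=(350,147),fl=(50,173)).items(): print(n,onz(ct,f(p,(240,190),4),.05))
print(T()[1].round(3))
print(rows([0.52,0.08,0.30],90))
i=imaging.camera_info("wrist");print(i); print(T()[0])
c=[onz(ct,f(p,(430,280),6),.04) for p in [(85,175),(250,75),(315,165),(140,268)]]
print(np.array(c),np.mean(c,0))
E
```

```text
[0.5535 0.1547 0.097 ] 0.0007
[0.6038 0.1626 0.0931] 0.0014
[0.613  0.0691 0.0916] 0.0019
[0.563  0.0657 0.0905] 0.0001
[0.58331709 0.11300799 0.09304691]
yaw of y axis-90 5.877050508043567 tilt 0.043006037066878396
nr [0.57489096 0.00879319 0.05      ]
fr [0.61073256 0.0344563  0.05      ]
fl [0.59446851 0.19231179 0.05      ]
[[-0.    -0.264 -0.965]
 [-0.002 -0.965  0.264]
 [-1.     0.002 -0.   ]]
{'dx': np.float64(-0.06486), 'dy': np.float64(0.41923), 'dz': np.float64(-0.60073), 'turn': np.float64(-0.04247), 'deg': np.float64(-15.290047096445733), 'alt': np.float64(0.4575), 'j6': np.float64(-16.30761165238784)}
{'camera_matrix': array([[343.03663207,   0.        , 317.8554808 ],
       [  0.        , 343.03663207, 238.71204652],
       [  0.        ,   0.        ,   1.        ]]), 'origin': array([0.21296706, 0.51069296, 0.37295507]), 'rotation': array([ 1.63795999e+02, -7.33788388e-02, -1.05310978e+02])}
[0.14484821 0.53015809 0.24749406]
[[ 0.44234064 -0.21034569  0.04      ]
 [ 0.47785046 -0.26816344  0.04      ]
 [ 0.44708995 -0.28986656  0.04      ]
 [ 0.4107573  -0.22873984  0.04      ]] [ 0.44450959 -0.24927888  0.04      ]
```

```bash
python3 - <<'E'
from h import *
ct,cs=cam("top"),cam("side")
p=T()[0]; print(proj(ct,p),proj(cs,p))
for px in [(75,333),(70,405)]:
    for z in (0,.2,.3): print(px,onz(ct,px,z).round(3))
for px in [(200,95),(250,95),(205,185),(250,180)]:
    for y in (.45,.6,.7):
        o,d=ray(cs,px); print(px,(o+d*(y-o[1])/d[1]).round(3))
print(rows([0.52,0.09,0.21],96))
E
```

```text
[ 18.39257525 483.82638541] [171.34332287 128.83018108]
(75, 333) [0.378 0.574 0.   ]
(75, 333) [0.385 0.48  0.2  ]
(75, 333) [0.389 0.432 0.3  ]
(70, 405) [0.228 0.573 0.   ]
(70, 405) [0.262 0.479 0.2  ]
(70, 405) [0.279 0.432 0.3  ]
(200, 95) [0.255 0.45  0.375]
(200, 95) [0.236 0.6   0.332]
(200, 95) [0.224 0.7   0.304]
(250, 95) [0.401 0.45  0.371]
(250, 95) [0.395 0.6   0.328]
(250, 95) [0.39  0.7   0.299]
(205, 185) [0.241 0.45  0.087]
(205, 185) [0.221 0.6   0.019]
(205, 185) [ 0.208  0.7   -0.026]
(250, 180) [0.384 0.45  0.099]
(250, 180) [0.377 0.6   0.032]
(250, 180) [ 0.371  0.7   -0.012]
{'dx': np.float64(0.04762), 'dy': np.float64(0.40698), 'dz': np.float64(-0.59743), 'turn': np.float64(-0.05914), 'deg': np.float64(-21.290047096445733), 'alt': np.float64(0.4409), 'j6': np.float64(-16.30761165238784)}
```

```bash
python3 - <<'E'
from h import *
im=imaging.read_camera("wrist"); cv2.imwrite("pics/w0.png",im[:,:,::-1])
E
```

```text
(no output)
```

View pics/w0.png

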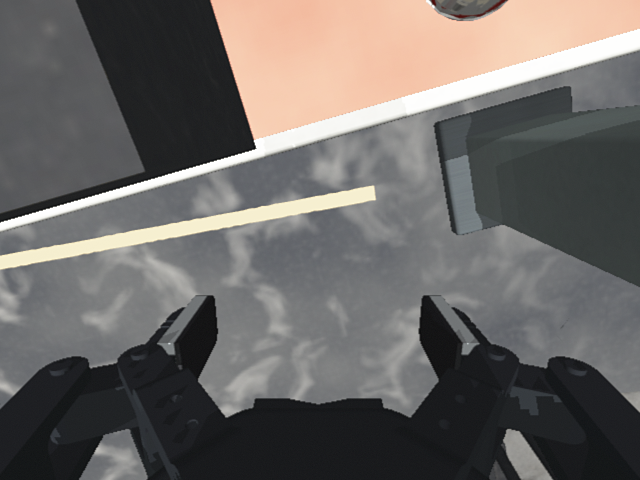

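```bash
python3 -m crank '[{"dy":0.15},{"dy":0.25},{"dy":0.407,"dz":-0.597,"dx":0.03,"turn":-0.059,"claw":0},{"dy":0.407,"dz":-0.597,"dx":0.03,"turn":-0.059,"claw":0},{"dy":0.407,"dz":-0.597,"dx":0.03,"turn":-0.059,"claw":0},{"dy":0.407,"dz":-0.597,"dx":0.03,"turn":-0.059,"claw":0},{"dy":0.407,"dz":-0.597,"dx":0.03,"turn":-0.059,"claw":0},{"dy":0.407,"dz":-0.597,"dx":0.03,"turn":-0.059,"claw":0}]' 30
python3 -c "
from h import *
print(rows([0.52,0.09,0.21],96))"
```

```text
{'dx': np.float64(0.04763), 'dy': np.float64(0.40705), 'dz': np.float64(-0.59742), 'turn': np.float64(-0.05915), 'deg': np.float64(-21.292748180975536), 'alt': np.float64(0.4409), 'j6': np.float64(-16.307645769783754)}schema error: expected keys dx, dy, dz, turn, claw
```

```bash
python3 -m crank '[{"dx":0,"dy":0.08,"dz":0,"turn":0,"claw":0},{"dx":0,"dy":0.16,"dz":0,"turn":0,"claw":0},{"dx":0.03,"dy":0.407,"dz":-0.597,"turn":-0.059,"claw":0},{"dx":0.03,"dy":0.407,"dz":-0.597,"turn":-0.059,"claw":0},{"dx":0.03,"dy":0.407,"dz":-0.597,"turn":-0.059,"claw":0},{"dx":0.03,"dy":0.407,"dz":-0.597,"turn":-0.059,"claw":0},{"dx":0.03,"dy":0.407,"dz":-0.597,"turn":-0.059,"claw":0},{"dx":0.03,"dy":0.407,"dz":-0.597,"turn":-0.059,"claw":0}]' 30
python3 -c "
from h import *
print(rows([0.52,0.09,0.21],96))"
```

```text
clock: 1.15
ee_pos: [0.3949, 0.188, 0.2315]
ee_rot: [83.9, 89.9, -90.2]
contact_force: [0.6, 1.7, 0.8]
opening: -0.0
{'dx': np.float64(0.02696), 'dy': np.float64(0.138), 'dz': np.float64(-0.14276), 'turn': np.float64(-0.0001), 'deg': np.float64(-0.03699976871115496), 'alt': np.float64(0.4999), 'j6': np.float64(49.80260827615347)}
```

```bash
python3 -m crank '[{"dx":0.027,"dy":0.138,"dz":-0.143,"turn":0,"claw":0},{"dx":0.027,"dy":0.138,"dz":-0.143,"turn":0,"claw":0},{"dx":0.027,"dy":0.138,"dz":-0.143,"turn":0,"claw":0},{"dx":0.027,"dy":0.138,"dz":-0.143,"turn":0,"claw":0}]'
python3 -c "
from h import *
im=imaging.read_camera('wrist'); i=cam('wrist'); cv2.imwrite('pics/w1.png',im[:,:,::-1])
np.savez('w1.npz',K=i[0],o=i[1],M=i[2]); print(T()[0],T()[2]['contact_force'])"
```

```text
clock: 1.65
ee_pos: [0.5211, 0.0882, 0.2083]
ee_rot: [33.2, 89.8, -141.0]
contact_force: [-0.4, 0.6, -0.3]
opening: -0.0001
[0.52033984 0.08911435 0.20890235] [-0.8734646   0.36793399  1.06881274]
```

View pics/w1.png

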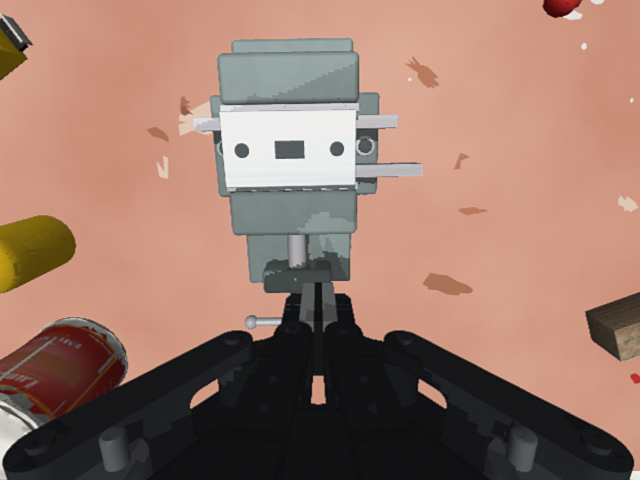

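```bash
python3 -c "
from h import *
im=cv2.imread('pics/w1.png'); crop(im,340,95,100,90,8,'pics/w1a.png'); crop(im,180,90,100,110,5,'pics/w1b.png')"
```

```text
(no output)
```

View pics/w1a.png

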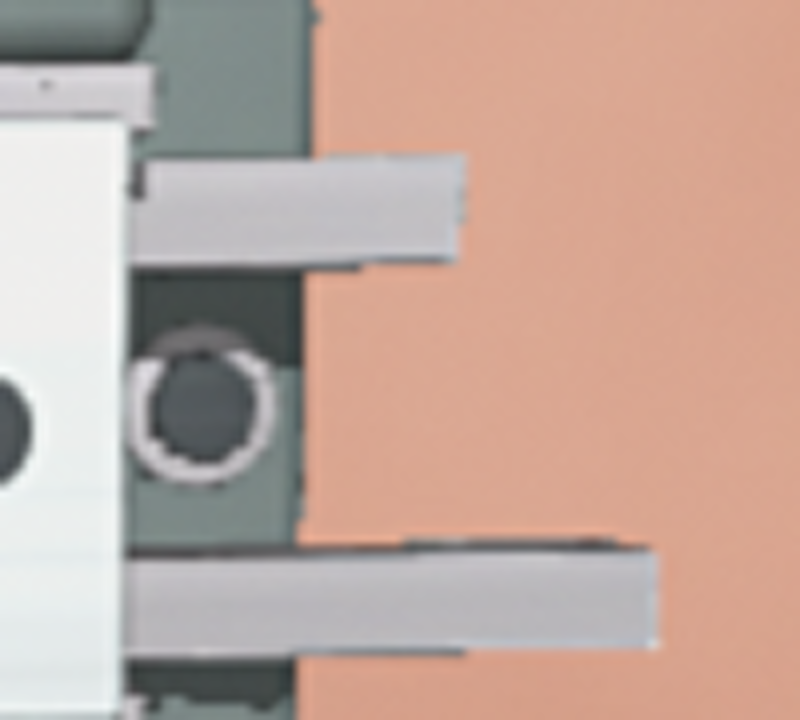

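View pics/w1b.png

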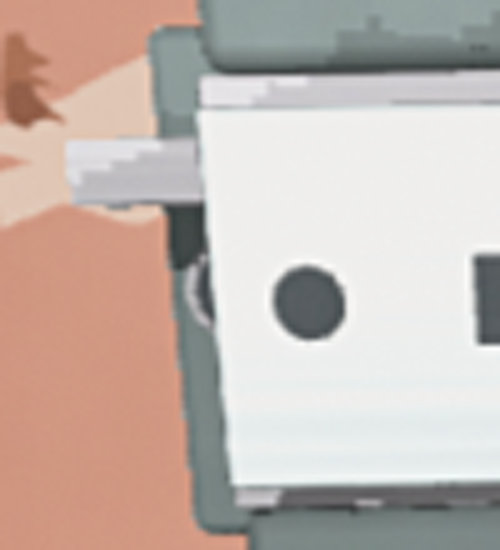

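```bash
python3 - <<'E'
from h import *
d=np.load('w1.npz'); c=(d['K'],d['o'],d['M'])
f=lambda p,o,s:(o[0]+(p[0]+.5)/s-.5,o[1]+(p[1]+.5)/s-.5)
A=[onz(c,f(p,(340,95),8),.05) for p in [(656,548),(656,648),(465,157),(457,260),(130,160),(130,268),(125,555),(125,658)]]
B=[onz(c,f(p,(180,90),5),.05) for p in [(66,143),(72,202)]]
for a in A+B: print(a.round(4))
u=(np.mean(B,0)-(A[2]+A[3])/2); L=np.hypot(*u[:2]); print("len",L,"yaw",np.degrees(np.arctan2(u[1],u[0])))
ct,cs=cam("top"),cam("side")
g=[(180+(200-0)/5,90+107/5),(180+232/5,90+486/5),(340+127/8,95+118/8),(340+123/8,95+715/8)]
g=[(x-.4,y-.4) for x,y in g]
S=[f(p,(250,210),6) for p in [(463,70),(355,75),(498,172),(388,182)]]
for a,b in zip(g,S): print(tri(c,a,cs,b), onz(c,a,.093))
u=u[:2]/L; v=np.array([u[1],-u[0]])  # v = vise x
near=(A[0]+A[1])[:2]/2; far=(A[2]+A[3])[:2]/2; mid=(far+np.mean(B,0)[:2])/2
print("u",u,"near-far along y",(near-far)@u,"across",(near-far)@v,"far strip mid",mid,"vise c",mid-0.019*v)
E
```

```text
[0.5801 0.0096 0.05  ]
[0.5702 0.0077 0.05  ]
[0.6151 0.0351 0.05  ]
[0.6055 0.0343 0.05  ]
[0.6115 0.0676 0.05  ]
[0.6015 0.0662 0.05  ]
[0.574  0.0631 0.05  ]
[0.5637 0.0617 0.05  ]
[0.5959 0.1941 0.05  ]
[0.5872 0.1932 0.05  ]
len 0.16008956123088525 yaw 96.73391944038605
(array([0.60287539, 0.16125484, 0.09395135]), np.float64(0.0029502740609433455)) [0.60144501 0.16161341 0.093     ]
(array([0.55315193, 0.15492615, 0.0970838 ]), np.float64(0.0013972865023128447)) [0.55179281 0.15609394 0.093     ]
(array([0.61209917, 0.07211978, 0.08966371]), np.float64(0.0005283819110449445)) [0.61154741 0.07245333 0.093     ]
(array([0.56284083, 0.06599608, 0.09039622]), np.float64(0.0004995763894226718)) [0.56289248 0.0663379  0.093     ]
u [-0.11725868  0.99310141] near-far along y -0.021711708587112043 across -0.03793019679562396 far strip mid [0.60091763 0.11417844] vise c [0.5820487  0.11195053]
```

```bash
python3 - <<'E'
from h import *
u=np.array([-.1173,.9931]); near=np.array([.5752,.0087])
p=near-0.038*u; print(p,rows([*p,0.21],96.7),rows([*p,0.054],96.7)); print(T()[1])
E
```

```text
[ 0.5796574 -0.0290378] {'dx': np.float64(-0.00129), 'dy': np.float64(0.15445), 'dz': np.float64(-0.05877), 'turn': np.float64(-0.00243), 'deg': np.float64(-0.87499892197593), 'alt': np.float64(0.4976), 'j6': np.float64(69.0753957126976)} {'dx': np.float64(0.19371), 'dy': np.float64(0.15419), 'dz': np.float64(-0.0592), 'turn': np.float64(-0.00243), 'deg': np.float64(-0.87499892197593), 'alt': np.float64(0.4976), 'j6': np.float64(69.0753957126976)}
[[-0.00204076  0.10149031 -0.99483443]
 [-0.00155173 -0.99483563 -0.10148725]
 [-0.99999671  0.0013366   0.00218771]]
```

```bash
python3 -m crank '[{"dx":0,"dy":0.154,"dz":-0.059,"turn":-0.0024,"claw":0},{"dx":0,"dy":0.154,"dz":-0.059,"turn":-0.0024,"claw":0},{"dx":0.05,"dy":0.154,"dz":-0.059,"turn":-0.0024,"claw":0},{"dx":0.1,"dy":0.154,"dz":-0.059,"turn":-0.0024,"claw":0},{"dx":0.15,"dy":0.154,"dz":-0.059,"turn":-0.0024,"claw":0},{"dx":0.194,"dy":0.154,"dz":-0.059,"turn":-0.0024,"claw":0},{"dx":0.194,"dy":0.154,"dz":-0.059,"turn":-0.0024,"claw":0}]'
python3 -c "
from h import *
im=imaging.read_camera('wrist'); i=cam('wrist'); cv2.imwrite('pics/w2.png',im[:,:,::-1])
np.savez('w2.npz',K=i[0],o=i[1],M=i[2]); print(T()[0],T()[2]['contact_force'])
u=np.array([-.1173,.9931]); near=np.array([.5752,.0087])
p=near-0.0145*u; print(rows([*p,0.054],96.7),rows([*(p+.0217*u),0.054],96.7))"
```

```text
clock: 2.58
ee_pos: [0.577, -0.0282, 0.0517]
ee_rot: [9.0, 89.5, -164.3]
contact_force: [-0.9, -0.2, 0.7]
opening: -0.0001
[ 0.57890705 -0.02826696  0.05394727] [0.37264744 0.10930651 0.84442458]
{'dx': np.float64(-0.00012), 'dy': np.float64(-0.02831), 'dz': np.float64(-0.00084), 'turn': np.float64(0.00021), 'deg': np.float64(0.07444026199891596), 'alt': np.float64(-0.4998), 'j6': np.float64(84.0152453265848)} {'dx': np.float64(-0.00017), 'dy': np.float64(-0.05543), 'dz': np.float64(-0.00085), 'turn': np.float64(0.00021), 'deg': np.float64(0.07444026199891596), 'alt': np.float64(-0.4998), 'j6': np.float64(84.0152453265848)}
```

View pics/w2.png

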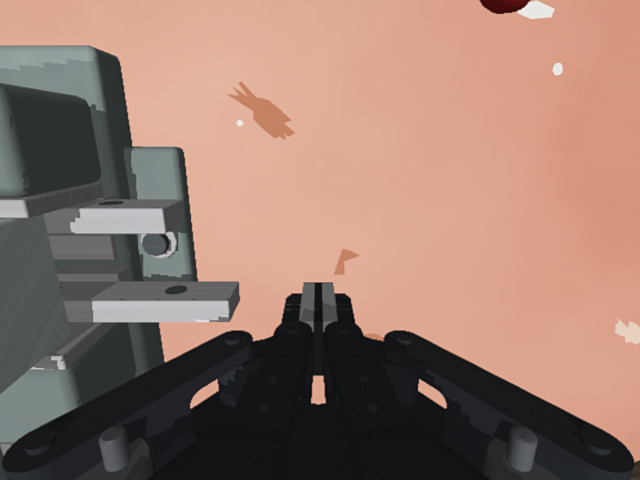

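```bash
python3 -m crank '[{"dx":0,"dy":-0.02,"dz":-0.001,"turn":0,"claw":0},{"dx":0,"dy":-0.03,"dz":-0.001,"turn":0,"claw":0},{"dx":0,"dy":-0.035,"dz":-0.001,"turn":0,"claw":0},{"dx":0,"dy":-0.04,"dz":-0.001,"turn":0,"claw":0},{"dx":0,"dy":-0.045,"dz":-0.001,"turn":0,"claw":0},{"dx":0,"dy":-0.05,"dz":-0.001,"turn":0,"claw":0},{"dx":0,"dy":-0.054,"dz":-0.001,"turn":0,"claw":0},{"dx":0,"dy":-0.054,"dz":-0.001,"turn":0,"claw":0}]'
python3 -c "
from h import *
im=imaging.read_camera('wrist'); i=cam('wrist'); cv2.imwrite('pics/w3.png',im[:,:,::-1])
np.savez('w3.npz',K=i[0],o=i[1],M=i[2]); print(T()[0],T()[2]['contact_force'])"
```

```text
clock: 3.62
ee_pos: [0.5745, 0.0151, 0.0536]
ee_rot: [19.1, 89.8, -154.2]
contact_force: [-0.3, -1.0, 0.5]
opening: 0.0001
[0.57440655 0.01513959 0.0535423 ] [-0.05304148  0.17790365  0.92782213]
```

View pics/w3.png

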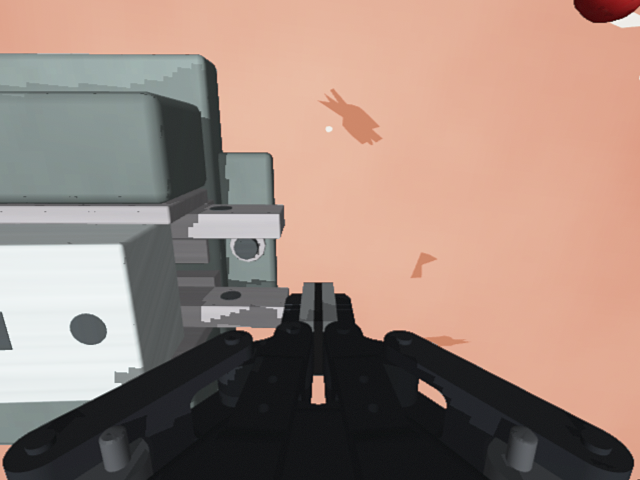

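```bash
python3 -c "
from h import *
im=cv2.imread('pics/w3.png'); crop(im,180,195,130,140,5,'pics/w3a.png')"
```

```text
(no output)
```

View pics/w3a.png

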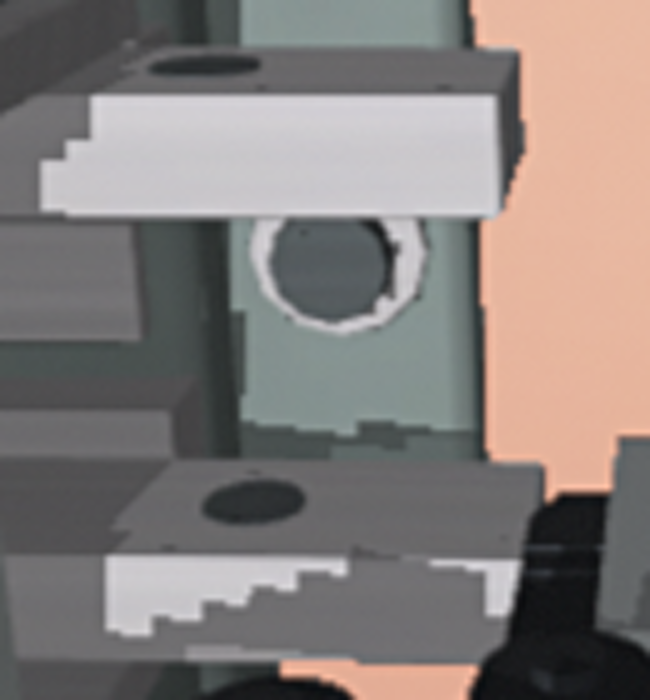

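```bash
python3 - <<'E'
from h import *
d=np.load('w3.npz'); c=(d['K'],d['o'],d['M'])
f=lambda p,o,s:(o[0]+(p[0]+.5)/s-.5,o[1]+(p[1]+.5)/s-.5)
u=np.array([-.1173,.9931])
Q=[onz(c,f(p,(180,195),5),z)[:2] for p,z in [((498,95),.05),((503,215),.05),((523,557),.05),((519,50),.03),((543,465),.03)]]
for q in Q: print(q.round(4), q@u)
print("shift needed top",(Q[0]-Q[2])@u,"bottom",(Q[3]-Q[4])@u)
p=T()[0][:2]; print("finger front", (Q[2]-p)@u)
E
```

```text
[0.6155 0.034 ] -0.0384043381992499
[0.606  0.0328] -0.038492335775627884
[0.5767 0.0286] -0.039241790824936264
[0.6152 0.0343] -0.03809386349675298
[0.5759 0.0285] -0.0392411469555291
shift needed top 0.0008374526256863655 bottom 0.0011472834587761302
finger front 0.013100968515475637
```

```bash
python3 - <<'E'
from h import *
print(rows([.4445,-.2493,.2],-149))
E
```

```text
{'dx': np.float64(-0.18189), 'dy': np.float64(0.30932), 'dz': np.float64(0.20096), 'turn': np.float64(0.1827), 'deg': np.float64(65.77153101876743), 'alt': np.float64(-0.3173), 'j6': np.float64(79.64051626841372)}
```

```bash
python3 -m crank '[{"dx":0,"dy":0.04,"dz":0,"turn":0,"claw":0},{"dx":-0.05,"dy":0.08,"dz":0.01,"turn":0,"claw":0},{"dx":-0.1,"dy":0.12,"dz":0.05,"turn":0.03,"claw":0.5},{"dx":-0.182,"dy":0.309,"dz":0.201,"turn":0.183,"claw":1},{"dx":-0.182,"dy":0.309,"dz":0.201,"turn":0.183,"claw":1},{"dx":-0.182,"dy":0.309,"dz":0.201,"turn":0.183,"claw":1},{"dx":-0.182,"dy":0.309,"dz":0.201,"turn":0.183,"claw":1},{"dx":-0.182,"dy":0.309,"dz":0.201,"turn":0.183,"claw":1}]'
python3 -c "
from h import *
print(rows([.4445,-.2493,.2],-149))"
```

```text
clock: 4.68
ee_pos: [0.4438, -0.2499, 0.2005]
ee_rot: [75.9, 89.8, -162.3]
contact_force: [0.2, -0.2, 0.4]
opening: 0.0854
{'dx': np.float64(0.00058), 'dy': np.float64(-0.00113), 'dz': np.float64(0.00012), 'turn': np.float64(0.00227), 'deg': np.float64(0.8165280933554584), 'alt': np.float64(-0.4977), 'j6': np.float64(43.4700742313913)}
```

```bash
python3 -c "
from h import *
im=imaging.read_camera('wrist'); i=cam('wrist'); cv2.imwrite('pics/w4.png',im[:,:,::-1])
np.savez('w4.npz',K=i[0],o=i[1],M=i[2]); print(T()[0],T()[2]['contact_force'])
im=imaging.read_camera('side'); cv2.imwrite('pics/side1.png',im[:,:,::-1])
crop(cv2.imread('pics/side1.png'),250,205,110,80,6,'pics/s1v.png')
"
```

```text
[ 0.44401693 -0.24929228  0.20006491] [-0.19292185  0.31135246  0.05839433]
```

View pics/w4.png

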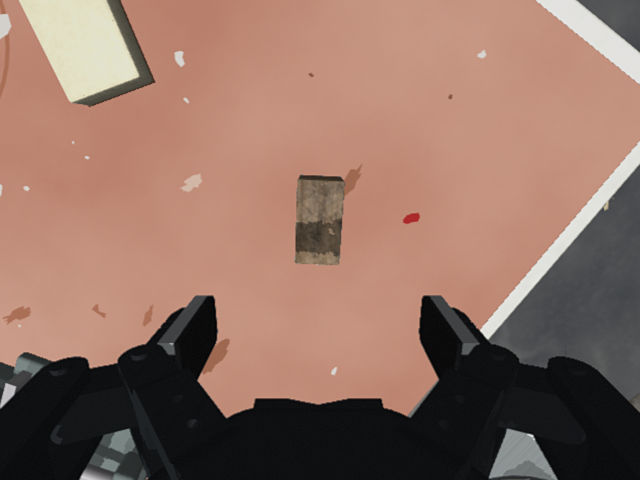

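View pics/s1v.png

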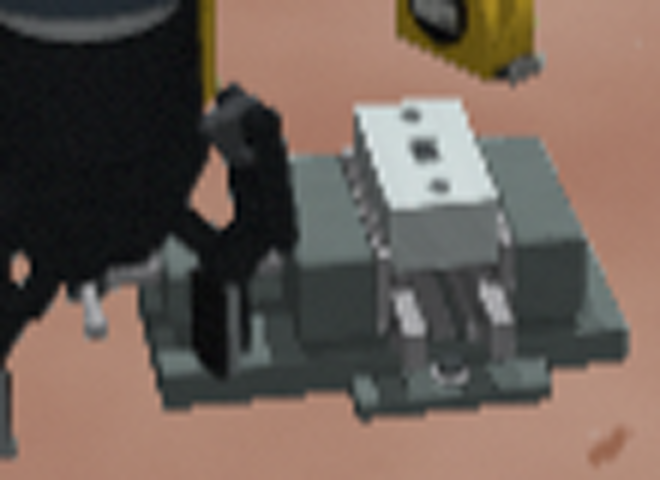

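```bash
python3 - <<'E'
from h import *
d=np.load('w4.npz'); c=(d['K'],d['o'],d['M'])
im=cv2.imread('pics/w4.png'); hsv=cv2.cvtColor(im,cv2.COLOR_BGR2HSV)
crop(im,270,160,100,120,5,'pics/w4a.png')
m=((hsv[...,0]<30)&(hsv[...,1]<110)).astype(np.uint8)[165:280,280:360]
E
python3 - <<'E'
from h import *
d=np.load('w4.npz'); c=(d['K'],d['o'],d['M'])
P=[onz(c,p,.04)[:2] for p in [(299,180),(343,180),(339.5,264),(295,263.5)]]
P=np.array(P);print(P.round(4),P.mean(0))
print([np.linalg.norm(P[i]-P[(i+1)%4]).round(4) for i in range(4)])
L=(P[0]+P[1]-P[2]-P[3])/2; print(np.degrees(np.arctan2(L[1],L[0])))
print(rows([*P.mean(0),.032],np.degrees(np.arctan2(L[1],L[0]))-90))
E
```

```text
[[ 0.4765 -0.2749]
 [ 0.4455 -0.2938]
 [ 0.4084 -0.2299]
 [ 0.4423 -0.2098]] [ 0.44314727 -0.25211682]
[np.float64(0.0363), np.float64(0.0739), np.float64(0.0394), np.float64(0.0735)]
-61.027484160735064
{'dx': np.float64(0.2098), 'dy': np.float64(0.00245), 'dz': np.float64(-0.00301), 'turn': np.float64(0.00892), 'deg': np.float64(3.212100496149816), 'alt': np.float64(-0.4911), 'j6': np.float64(43.72528518749743)}
```

View pics/w4a.png

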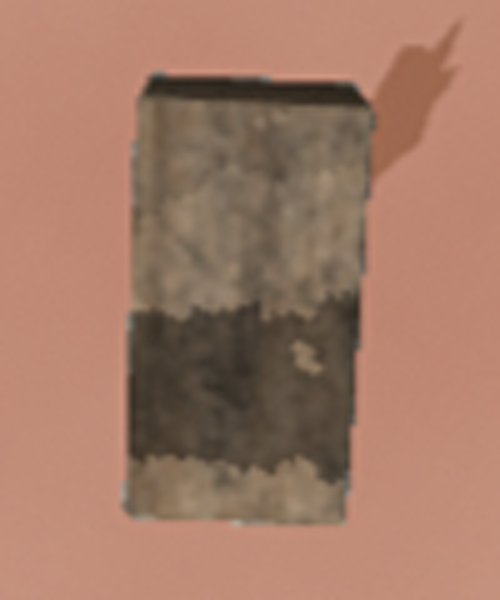

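```bash
python3 -m crank '[{"dx":0.07,"dy":0.0025,"dz":-0.003,"turn":0.009,"claw":1},{"dx":0.14,"dy":0.0025,"dz":-0.003,"turn":0.009,"claw":1},{"dx":0.19,"dy":0.0025,"dz":-0.003,"turn":0.009,"claw":1},{"dx":0.209,"dy":0.0025,"dz":-0.003,"turn":0.009,"claw":1},{"dx":0.209,"dy":0.0025,"dz":-0.003,"turn":0.009,"claw":1}]' 80
python3 -m crank '[{"dx":0,"dy":0,"dz":0,"turn":0,"claw":0.3},{"dx":0,"dy":0,"dz":0,"turn":0,"claw":0.3},{"dx":0,"dy":0,"dz":0,"turn":0,"claw":0.3},{"dx":0,"dy":0,"dz":0,"turn":0,"claw":0.3},{"dx":0,"dy":0,"dz":0,"turn":0,"claw":0.3},{"dx":0,"dy":0,"dz":0,"turn":0,"claw":0.3}]' 80
python3 -c "
from h import *
im=imaging.read_camera('wrist');cv2.imwrite('pics/w5.png',im[:,:,::-1]); print(T()[0],T()[2]['contact_force'])"
```

```text
clock: 5.4
ee_pos: [0.4422, -0.2514, 0.0312]
ee_rot: [55.5, 89.6, 174.7]
contact_force: [0.5, -0.5, 0.3]
opening: 0.0858
clock: 6.15
ee_pos: [0.4431, -0.2516, 0.0324]
ee_rot: [62.2, 89.7, -178.6]
contact_force: [-1.0, 2.2, 5.8]
opening: 0.0391
[ 0.44308712 -0.25162808  0.03234449] [0.53961463 0.58143045 6.37703004]
```

View pics/w5.png

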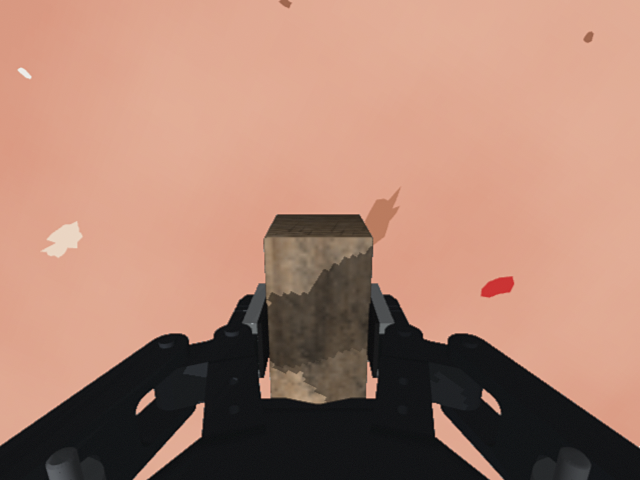

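```bash
python3 -m crank '[{"dx":-0.06,"dy":0,"dz":0,"turn":0,"claw":0.3},{"dx":-0.12,"dy":0,"dz":0,"turn":0,"claw":0.3},{"dx":-0.2,"dy":0,"dz":0,"turn":0,"claw":0.3},{"dx":-0.2,"dy":0,"dz":0,"turn":0,"claw":0.3},{"dx":-0.2,"dy":0,"dz":0,"turn":0,"claw":0.3},{"dx":-0.2,"dy":0,"dz":0,"turn":0,"claw":0.3}]' 80
python3 -c "
from h import *
print(T()[2]['contact_force'], rows([.5785,.1418,.19],-83.3))"
```

```text
clock: 6.95
ee_pos: [0.4429, -0.2512, 0.1907]
ee_rot: [53.1, 89.5, 172.2]
contact_force: [0.4, 0.1, 0.1]
opening: 0.0383
[0.39185472 0.0711594  0.06493486] {'dx': np.float64(2e-05), 'dy': np.float64(-0.38751), 'dz': np.float64(0.34632), 'turn': np.float64(-0.18754), 'deg': np.float64(-67.51570375427212), 'alt': np.float64(0.3125), 'j6': np.float64(41.06259571684629)}
```

```bash
python3 -m crank '[{"dx":0,"dy":-0.3875,"dz":0.346,"turn":-0.1875,"claw":0.3},{"dx":0,"dy":-0.3875,"dz":0.346,"turn":-0.1875,"claw":0.3},{"dx":0,"dy":-0.3875,"dz":0.346,"turn":-0.1875,"claw":0.3},{"dx":0,"dy":-0.3875,"dz":0.346,"turn":-0.1875,"claw":0.3},{"dx":0,"dy":-0.3875,"dz":0.346,"turn":-0.1875,"claw":0.3},{"dx":0,"dy":-0.3875,"dz":0.346,"turn":-0.1875,"claw":0.3},{"dx":0,"dy":-0.3875,"dz":0.346,"turn":-0.1875,"claw":0.3},{"dx":0,"dy":-0.3875,"dz":0.346,"turn":-0.1875,"claw":0.3}]' 80
python3 -c "
from h import *
print(T()[2]['contact_force'], rows([.5785,.1418,.15],-83.3))"
```

```text
clock: 7.95
ee_pos: [0.5784, 0.1441, 0.1873]
ee_rot: [-5.0, 89.3, -178.2]
contact_force: [0.1, -1.1, -1.9]
opening: 0.0385
[ 0.10750982 -1.09326067 -1.88311503] {'dx': np.float64(0.04664), 'dy': np.float64(0.00287), 'dz': np.float64(-0.00036), 'turn': np.float64(0.00052), 'deg': np.float64(0.1877271966228875), 'alt': np.float64(-0.4995), 'j6': np.float64(68.14807188365988)}
```

```bash
python3 -m crank '[{"dx":0.02,"dy":0.003,"dz":0,"turn":0.0005,"claw":0.3},{"dx":0.04,"dy":0.003,"dz":0,"turn":0.0005,"claw":0.3},{"dx":0.045,"dy":0.003,"dz":0,"turn":0.0005,"claw":0.3},{"dx":0.045,"dy":0.003,"dz":0,"turn":0.0005,"claw":0.3}]' 80
python3 -c "
from h import *
for n in ['wrist','side']:
  im=imaging.read_camera(n);cv2.imwrite('pics/%s6.png'%n,im[:,:,::-1])
crop(cv2.imread('pics/side6.png'),250,150,130,130,5,'pics/s6.png')
print(T()[0],T()[2]['contact_force'], rows([.5785,.1418,.15],-83.3)); print(T()[1].round(4))"
```

```text
clock: 8.45
ee_pos: [0.5781, 0.1411, 0.1512]
ee_rot: [-2.2, 89.3, -175.6]
contact_force: [-0.0, -0.3, -0.9]
opening: 0.0386
[0.57860812 0.14154874 0.15203864] [ 0.5744474  -0.43471361 -1.55893687] {'dx': np.float64(0.00255), 'dy': np.float64(-0.00032), 'dz': np.float64(7e-05), 'turn': np.float64(-1e-05), 'deg': np.float64(-0.0032118656295239134), 'alt': np.float64(0.5), 'j6': np.float64(68.19548650786159)}
[[-1.060e-02  1.166e-01 -9.931e-01]
 [-1.000e-04 -9.932e-01 -1.166e-01]
 [-9.999e-01 -1.100e-03  1.050e-02]]
```

View pics/wrist6.png

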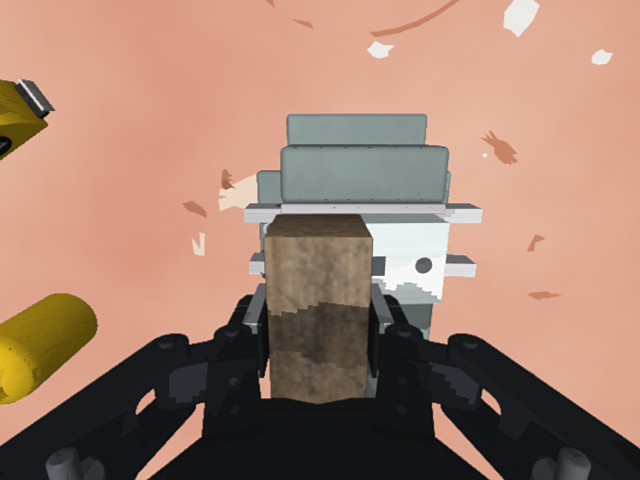

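View pics/s6.png

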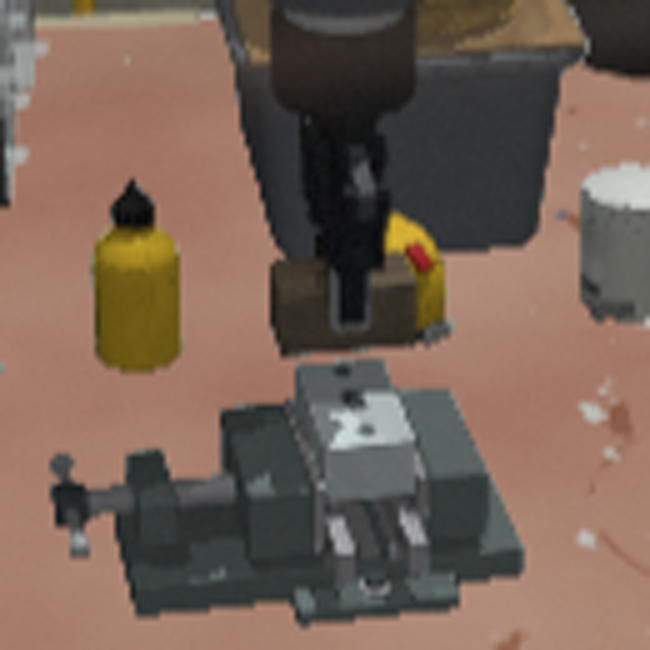

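```bash
python3 -m crank '[{"dx":0.01,"dy":0,"dz":0,"turn":0,"claw":0.3},{"dx":0.02,"dy":0,"dz":0,"turn":0,"claw":0.3},{"dx":0.022,"dy":0,"dz":0,"turn":0,"claw":0.3},{"dx":0.022,"dy":0,"dz":0,"turn":0,"claw":0.3},{"dx":0.022,"dy":0,"dz":0,"turn":0,"claw":0.3},{"dx":0.022,"dy":0,"dz":0,"turn":0,"claw":0.3}]' 80
python3 -c "
from h import *
for k in range(6):
  imaging.read_camera('top'); s=T()[2]; print(s['clock'],s['ee_pos'].round(5),s['contact_force'].round(2))"
```

```text
clock: 9.3
ee_pos: [0.5786, 0.1416, 0.1347]
ee_rot: [-7.1, 89.4, 179.6]
contact_force: [0.4, -0.2, -0.4]
opening: 0.0386
9.35 [0.57854 0.14155 0.13466] [ 0.82  0.23 -1.06]
9.4 [0.57851 0.14157 0.13462] [-0.9  -0.64  0.02]
9.45 [0.57846 0.14156 0.13456] [-0.58 -0.44 -1.46]
9.5 [0.57844 0.14155 0.13454] [-0.61 -0.   -0.4 ]
9.55 [0.57845 0.14154 0.13451] [-0.06  0.08 -1.36]
9.6 [0.57844 0.14154 0.13451] [ 0.93  0.66 -0.75]
```

```bash
python3 -m crank '[{"dx":0.001,"dy":0,"dz":0,"turn":0,"claw":0.3},{"dx":0.002,"dy":0,"dz":0,"turn":0,"claw":0.3},{"dx":0.003,"dy":0,"dz":0,"turn":0,"claw":0.3},{"dx":0.004,"dy":0,"dz":0,"turn":0,"claw":0.3},{"dx":0.005,"dy":0,"dz":0,"turn":0,"claw":0.3},{"dx":0.0055,"dy":0,"dz":0,"turn":0,"claw":0.3},{"dx":0.0055,"dy":0,"dz":0,"turn":0,"claw":0.3}]'
python3 -c "
from h import *
for k in range(3):
  imaging.read_camera('top'); s=T()[2]; print(s['clock'],s['ee_pos'].round(5),s['contact_force'].round(2))"
```

```text
clock: 10.48
ee_pos: [0.5784, 0.1415, 0.13]
ee_rot: [-6.1, 89.4, -179.4]
contact_force: [-0.5, -0.2, -1.8]
opening: 0.0388
10.525 [0.57839 0.14155 0.1301 ] [-0.12 -0.46 -1.34]
10.575 [0.57839 0.14153 0.13012] [ 0.26 -0.24  0.1 ]
10.625 [0.57843 0.14154 0.13013] [ 0.36  0.2  -0.64]
```

No contact yet; continue in small steps.

```bash
for k in 1 2; do python3 -m crank '[{"dx":0.0006,"dy":0,"dz":0,"turn":0,"claw":0.3},{"dx":0.0012,"dy":0,"dz":0,"turn":0,"claw":0.3},{"dx":0.0018,"dy":0,"dz":0,"turn":0,"claw":0.3},{"dx":0.0018,"dy":0,"dz":0,"turn":0,"claw":0.3}]'; done
```

```text
clock: 11.12
ee_pos: [0.5785, 0.1416, 0.1289]
ee_rot: [-6.6, 89.4, -179.9]
contact_force: [0.4, 0.1, 0.2]
opening: 0.0385
clock: 11.62
ee_pos: [0.5787, 0.1417, 0.1284]
ee_rot: [-9.1, 89.5, 177.6]
contact_force: [-2.9, 0.0, 5.5]
opening: 0.0383
```

```bash
for k in 1 2; do python3 -m crank '[{"dx":0.001,"dy":0,"dz":0,"turn":0,"claw":0.3},{"dx":0.0018,"dy":0,"dz":0,"turn":0,"claw":0.3},{"dx":0.0025,"dy":0,"dz":0,"turn":0,"claw":0.3},{"dx":0.0025,"dy":0,"dz":0,"turn":0,"claw":0.3}]'; done
```

```text
clock: 12.12
ee_pos: [0.5787, 0.1421, 0.1274]
ee_rot: [-14.9, 89.5, 171.8]
contact_force: [-4.1, 1.2, 6.6]
opening: 0.0384
clock: 12.62
ee_pos: [0.5788, 0.1421, 0.1267]
ee_rot: [-18.0, 89.6, 168.8]
contact_force: [-3.7, 0.7, 8.1]
opening: 0.0389
```

```bash
python3 -m crank '[{"dx":0.001,"dy":0,"dz":0,"turn":0,"claw":0.3},{"dx":0.0018,"dy":0,"dz":0,"turn":0,"claw":0.3},{"dx":0.0025,"dy":0,"dz":0,"turn":0,"claw":0.3},{"dx":0.0025,"dy":0,"dz":0,"turn":0,"claw":0.3}]'; python3 -c "
from h import *
for n in ['wrist','side']:
  im=imaging.read_camera(n);cv2.imwrite('pics/%s7.png'%n,im[:,:,::-1])
crop(cv2.imread('pics/side7.png'),270,200,100,80,7,'pics/s7.png')
crop(cv2.imread('pics/wrist7.png'),240,160,250,170,3,'pics/w7.png')
"
```

```text
clock: 13.12
ee_pos: [0.5787, 0.1421, 0.126]
ee_rot: [-20.3, 89.6, 166.5]
contact_force: [-4.3, 0.1, 7.9]
opening: 0.0386
```

View pics/w7.png

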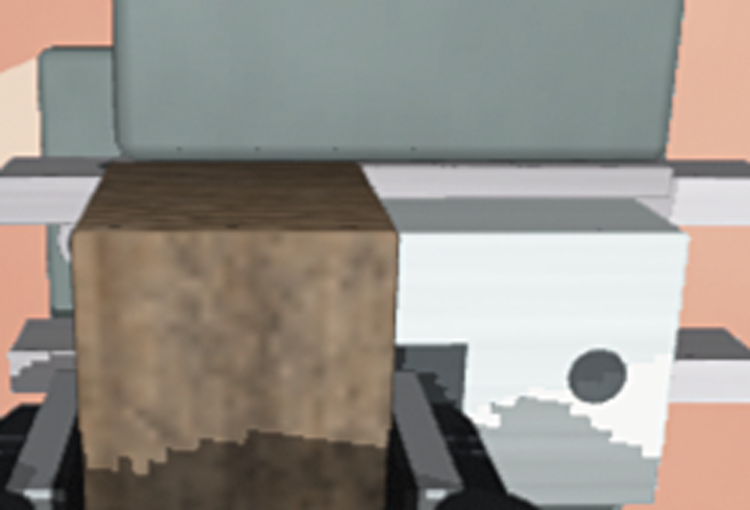

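View pics/s7.png

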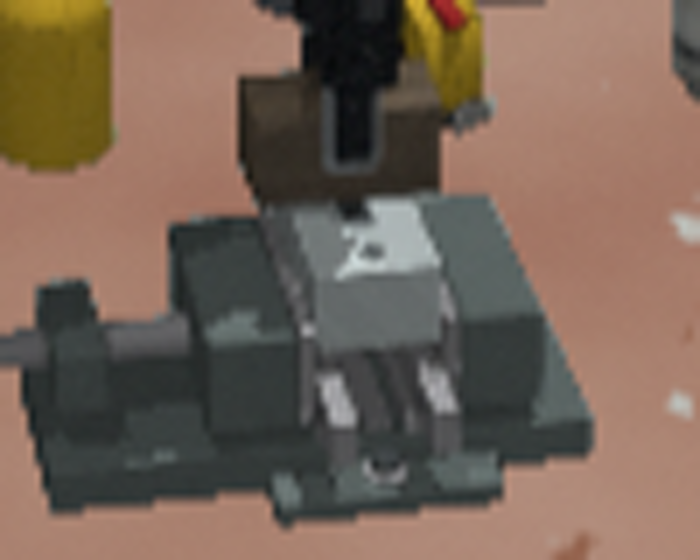

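```bash
python3 -m crank '[{"dx":-0.006,"dy":0,"dz":0,"turn":0,"claw":0.3},{"dx":-0.008,"dy":0,"dz":0,"turn":0,"claw":0.3},{"dx":-0.008,"dy":0.018,"dz":0,"turn":0,"claw":0.3},{"dx":-0.008,"dy":0.0365,"dz":0,"turn":0,"claw":0.3},{"dx":-0.008,"dy":0.0365,"dz":0,"turn":0,"claw":0.3},{"dx":-0.008,"dy":0.0365,"dz":0,"turn":0,"claw":0.3}]'; python3 -c "
from h import *
for k in range(2):
  imaging.read_camera('top'); s=T()[2]; print(s['clock'],s['ee_pos'].round(5),s['contact_force'].round(2))
for n in ['wrist','side']:
  im=imaging.read_camera(n);cv2.imwrite('pics/%s8.png'%n,im[:,:,::-1])
crop(cv2.imread('pics/side8.png'),270,200,100,80,7,'pics/s8.png')
i=cam('wrist');np.savez('w8.npz',K=i[0],o=i[1],M=i[2])
print(rows([.5825,.113,.13],-83.3))
"
```

```text
clock: 13.98
ee_pos: [0.5822, 0.1127, 0.1322]
ee_rot: [-20.7, 89.6, 166.0]
contact_force: [-0.4, -0.5, -1.1]
opening: 0.0386
14.025 [0.58221 0.11301 0.13223] [-0.62 -0.83 -0.33]
14.075 [0.5822  0.11316 0.1323 ] [-0.    0.35  0.27]
{'dx': np.float64(0.00289), 'dy': np.float64(0.00051), 'dz': np.float64(-0.00035), 'turn': np.float64(0.00024), 'deg': np.float64(0.08750601379692569), 'alt': np.float64(-0.4998), 'j6': np.float64(70.9144145770986)}
```

View pics/wrist8.png

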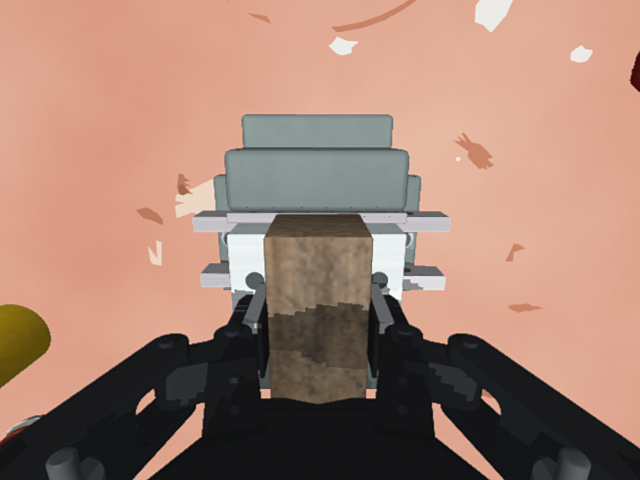

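View pics/s8.png

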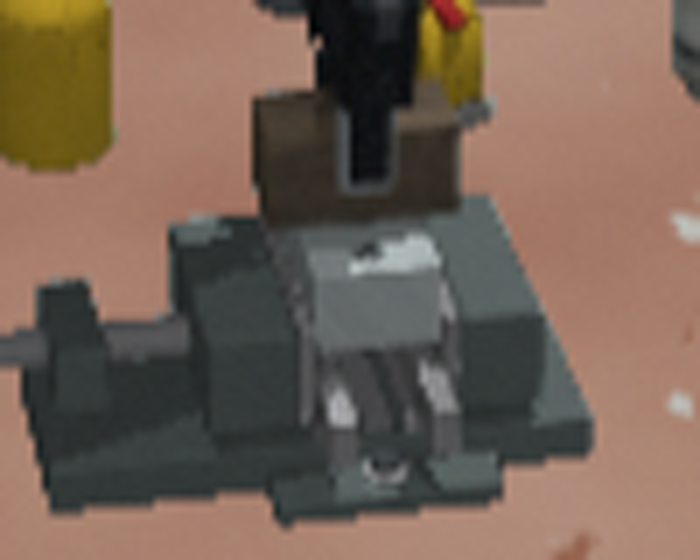

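```bash
python3 -m crank '[{"dx":0.0015,"dy":0,"dz":0,"turn":0,"claw":0.3},{"dx":0.003,"dy":0,"dz":0,"turn":0,"claw":0.3},{"dx":0.0045,"dy":0,"dz":0,"turn":0,"claw":0.3},{"dx":0.006,"dy":0,"dz":0,"turn":0,"claw":0.3},{"dx":0.0065,"dy":0,"dz":0,"turn":0,"claw":0.3},{"dx":0.0065,"dy":0,"dz":0,"turn":0,"claw":0.3}]'; for k in 1 2; do python3 -m crank '[{"dx":0.001,"dy":0,"dz":0,"turn":0,"claw":0.3},{"dx":0.0018,"dy":0,"dz":0,"turn":0,"claw":0.3},{"dx":0.0025,"dy":0,"dz":0,"turn":0,"claw":0.3},{"dx":0.0025,"dy":0,"dz":0,"turn":0,"claw":0.3}]'; done
```

```text
clock: 14.92
ee_pos: [0.5821, 0.1134, 0.1271]
ee_rot: [-20.6, 89.6, 166.2]
contact_force: [-0.1, 0.3, -0.4]
opening: 0.0389
clock: 15.42
ee_pos: [0.5823, 0.1134, 0.1259]
ee_rot: [-24.1, 89.7, 162.7]
contact_force: [-2.5, -1.2, 5.3]
opening: 0.0388
clock: 15.92
ee_pos: [0.5823, 0.1134, 0.1253]
ee_rot: [-30.3, 89.7, 156.5]
contact_force: [-4.2, -0.8, 8.5]
opening: 0.0386
```

```bash
for k in 1 2; do python3 -m crank '[{"dx":0.0015,"dy":0,"dz":0,"turn":0,"claw":0.3},{"dx":0.002,"dy":0,"dz":0,"turn":0,"claw":0.3},{"dx":0.0025,"dy":0,"dz":0,"turn":0,"claw":0.3},{"dx":0.003,"dy":0,"dz":0,"turn":0,"claw":0.3},{"dx":0.0035,"dy":0,"dz":0,"turn":0,"claw":0.3},{"dx":0.004,"dy":0,"dz":0,"turn":0,"claw":0.3}]'; done
```

```text
clock: 16.68
ee_pos: [0.5823, 0.1134, 0.1235]
ee_rot: [-39.3, 89.8, 147.6]
contact_force: [-5.4, -0.1, 8.8]
opening: 0.0386
clock: 17.42
ee_pos: [0.5823, 0.1134, 0.1218]
ee_rot: [-51.0, 89.8, 135.8]
contact_force: [-4.5, 0.7, 8.2]
opening: 0.0388
```

```bash
for k in 1 2; do python3 -m crank '[{"dx":0.0015,"dy":0,"dz":0,"turn":0,"claw":0.3},{"dx":0.002,"dy":0,"dz":0,"turn":0,"claw":0.3},{"dx":0.0025,"dy":0,"dz":0,"turn":0,"claw":0.3},{"dx":0.003,"dy":0,"dz":0,"turn":0,"claw":0.3},{"dx":0.0035,"dy":0,"dz":0,"turn":0,"claw":0.3},{"dx":0.004,"dy":0,"dz":0,"turn":0,"claw":0.3}]'; done
```

```text
clock: 18.18
ee_pos: [0.5823, 0.1134, 0.12]
ee_rot: [-66.3, 89.9, 120.6]
contact_force: [-4.7, -0.6, 9.6]
opening: 0.0384
clock: 18.92
ee_pos: [0.5823, 0.1134, 0.1184]
ee_rot: [-91.7, 89.9, 95.2]
contact_force: [-5.5, -0.7, 10.7]
opening: 0.0386
```

```bash
python3 -m crank '[{"dx":0.0015,"dy":0,"dz":0,"turn":0,"claw":0.3},{"dx":0.002,"dy":0,"dz":0,"turn":0,"claw":0.3},{"dx":0.0025,"dy":0,"dz":0,"turn":0,"claw":0.3},{"dx":0.003,"dy":0,"dz":0,"turn":0,"claw":0.3},{"dx":0.003,"dy":0,"dz":0,"turn":0,"claw":0.3}]'
```

```text
clock: 19.55
ee_pos: [0.5823, 0.1134, 0.1182]
ee_rot: [-122.4, 89.8, 64.6]
contact_force: [-6.9, 0.3, 13.3]
opening: 0.0387
```

```bash
python3 -c "
from h import *
for n in ['wrist','side']:
  im=imaging.read_camera(n);cv2.imwrite('pics/%s9.png'%n,im[:,:,::-1])
s=T()[2];print(s['ee_pos'],s['contact_force'])
a=cv2.imread('pics/wrist9.png')
crop(a,190,200,260,120,3,'pics/w9.png')
crop(cv2.imread('pics/side9.png'),270,200,100,80,7,'pics/s9.png')
"
```

```text
[0.58235673 0.11341866 0.11820832] [-6.52168019 -0.06445364 12.60687972]
```

View pics/w9.png

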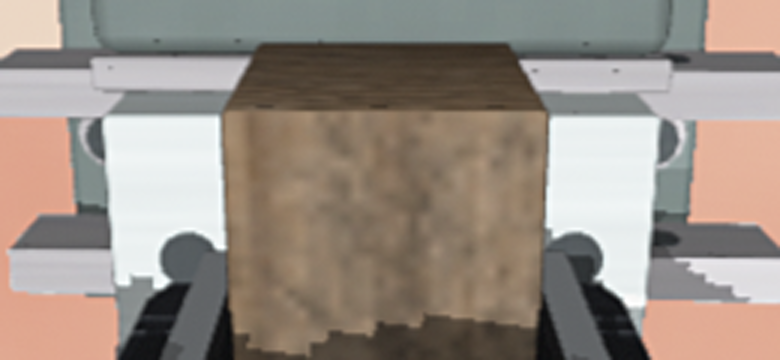

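View pics/s9.png

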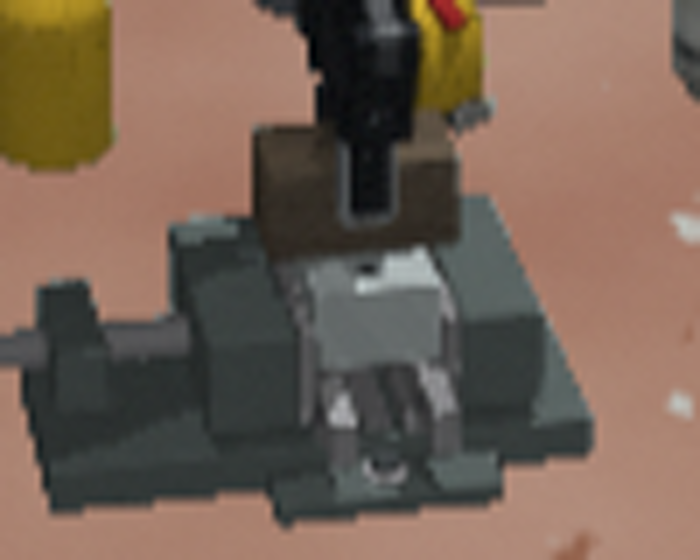

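```bash
python3 -m crank '[{"dx":0.0025,"dy":0,"dz":0.0005,"turn":0,"claw":0.3},{"dx":0.003,"dy":0,"dz":0.0008,"turn":0,"claw":0.3},{"dx":0.0035,"dy":0,"dz":0.001,"turn":0,"claw":0.3},{"dx":0.0035,"dy":0,"dz":0.001,"turn":0,"claw":0.3},{"dx":0.0035,"dy":0,"dz":0.001,"turn":0,"claw":0.3}]'; python3 -c "
from h import *
for k in range(4):
  imaging.read_camera('top'); s=T()[2]; print(s['clock'],s['ee_pos'].round(5),s['contact_force'].round(2),s['ft_torque'].round(2))"
```

```text
clock: 20.27
ee_pos: [0.5822, 0.1134, 0.1181]
ee_rot: [-154.0, 89.7, 33.0]
contact_force: [-5.5, 0.8, 14.3]
opening: 0.0386
20.325 [0.58221 0.1134  0.11812] [-5.99  1.   14.02] [0.23 2.18 0.03]
20.375 [0.5822  0.11342 0.11811] [-5.27  1.44 15.45] [0.16 2.16 0.01]
20.425 [0.58221 0.11339 0.11813] [-5.85  0.33 14.56] [ 0.14  2.11 -0.06]
20.475 [0.58221 0.1134  0.11811] [-5.56  0.51 14.59] [ 0.23  2.26 -0.  ]
```

```bash
python3 -m crank '[{"dx":0.003,"dy":0,"dz":0.001,"turn":0,"claw":0.3},{"dx":0.0038,"dy":0,"dz":0.0013,"turn":0,"claw":0.3},{"dx":0.0045,"dy":0,"dz":0.0016,"turn":0,"claw":0.3},{"dx":0.005,"dy":0,"dz":0.002,"turn":0,"claw":0.3},{"dx":0.005,"dy":0,"dz":0.002,"turn":0,"claw":0.3},{"dx":0.005,"dy":0,"dz":0.002,"turn":0,"claw":0.3}]'; python3 -c "
from h import *
for k in range(4):
  imaging.read_camera('top'); s=T()[2]; print(s['clock'],s['ee_pos'].round(5),s['contact_force'].round(2),s['ft_torque'].round(2))"
```

```text
clock: 21.22
ee_pos: [0.582, 0.1134, 0.1179]
ee_rot: [-167.5, 89.4, 19.5]
contact_force: [-5.5, 0.9, 18.5]
opening: 0.0387
21.275 [0.58205 0.11339 0.11789] [-4.83 -0.22 18.79] [ 0.14  2.33 -0.13]
21.325 [0.58203 0.11337 0.11791] [-5.49  1.42 18.67] [ 0.19  2.28 -0.13]
21.375 [0.58206 0.11341 0.11793] [-6.11  0.77 17.87] [ 0.15  2.34 -0.14]
21.425 [0.58205 0.11343 0.11794] [-5.380e+00  1.000e-02  1.882e+01] [ 0.16  2.33 -0.06]
```

```bash
python3 -m crank '[{"dx":0.0045,"dy":0,"dz":0.0015,"turn":0,"claw":0.3},{"dx":0.005,"dy":0,"dz":0.002,"turn":0,"claw":0.3},{"dx":0.0055,"dy":0,"dz":0.0022,"turn":0,"claw":0.3},{"dx":0.006,"dy":0,"dz":0.0025,"turn":0,"claw":0.3},{"dx":0.0065,"dy":0,"dz":0.0025,"turn":0,"claw":0.3},{"dx":0.0065,"dy":0,"dz":0.0025,"turn":0,"claw":0.3},{"dx":0.0065,"dy":0,"dz":0.0025,"turn":0,"claw":0.3}]'; python3 -c "
from h import *
for k in range(4):
  imaging.read_camera('top'); s=T()[2]; print(s['clock'],s['ee_pos'].round(5),s['contact_force'].round(2),s['ft_torque'].round(2))
im=imaging.read_camera('side');cv2.imwrite('pics/side10.png',im[:,:,::-1])
crop(cv2.imread('pics/side10.png'),270,200,100,80,7,'pics/s10.png')
"
```

```text
clock: 22.3
ee_pos: [0.5819, 0.1134, 0.1177]
ee_rot: [-173.1, 89.1, 14.0]
contact_force: [-6.6, -0.1, 24.1]
opening: 0.0388
22.35 [0.58188 0.11339 0.1177 ] [-6.49  0.21 24.2 ] [ 0.17  3.09 -0.08]
22.4 [0.58188 0.11341 0.1177 ] [-6.52  0.84 24.19] [ 0.16  3.03 -0.1 ]
22.45 [0.58191 0.1134  0.11771] [-6.73  0.34 23.7 ] [ 0.18  3.05 -0.14]
22.5 [0.5819  0.11337 0.1177 ] [-6.76  1.46 24.05] [ 0.21  3.09 -0.14]
```

View pics/s10.png

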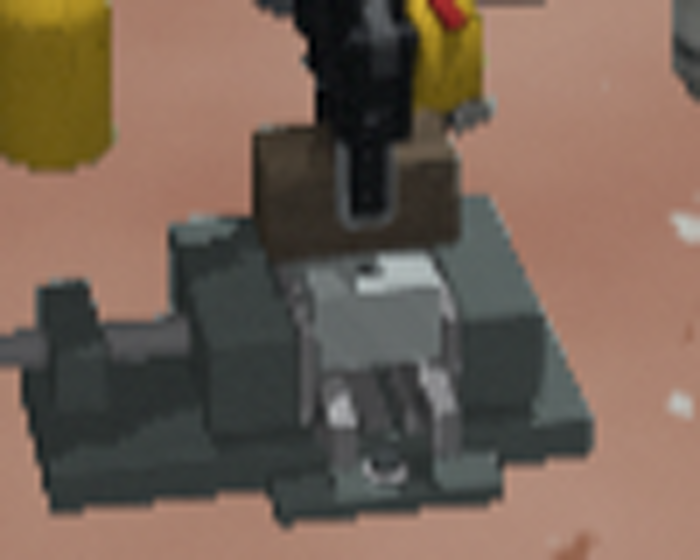

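```bash
python3 -m crank '[{"dx":0.003,"dy":0,"dz":0,"turn":0,"claw":0.3},{"dx":0,"dy":0,"dz":0,"turn":0,"claw":0.3},{"dx":-0.005,"dy":0,"dz":0,"turn":0,"claw":0.3},{"dx":-0.02,"dy":0,"dz":0,"turn":0,"claw":0.3},{"dx":-0.06,"dy":0,"dz":0,"turn":0,"claw":0.3},{"dx":-0.1,"dy":0,"dz":0,"turn":0,"claw":0.3},{"dx":-0.1,"dy":0,"dz":0,"turn":0,"claw":0.3}]'; python3 -c "
from h import *
print(rows([.53,.10,.2],-83.3)); print(rows([.4431,-.2517,.2],-151.5),T()[2]['contact_force'])
"
```

```text
clock: 23.42
ee_pos: [0.5824, 0.1135, 0.2013]
ee_rot: [-172.4, 88.7, 14.7]
contact_force: [0.2, -0.2, -1.3]
opening: 0.0387
{'dx': np.float64(0.00012), 'dy': np.float64(0.0086), 'dz': np.float64(0.06705), 'turn': np.float64(0.00111), 'deg': np.float64(0.4002955966223567), 'alt': np.float64(-0.4989), 'j6': np.float64(70.76300779866544)}
{'dx': np.float64(-0.0049), 'dy': np.float64(0.43142), 'dz': np.float64(0.22911), 'turn': np.float64(0.19056), 'deg': np.float64(68.60029559662236), 'alt': np.float64(-0.3094), 'j6': np.float64(70.76300779866544)} [ 0.2288207  -0.15528054 -1.27156329]
```

```bash
python3 -m crank '[{"dx":0,"dy":0.009,"dz":0.074,"turn":0.001,"claw":0.3},{"dx":0,"dy":0.009,"dz":0.074,"turn":0.001,"claw":0.3},{"dx":0,"dy":0.009,"dz":0.074,"turn":0.001,"claw":0.3}]'; python3 -c "
from h import *
im=imaging.read_camera('wrist'); i=cam('wrist'); cv2.imwrite('pics/w11.png',im[:,:,::-1])
np.savez('w11.npz',K=i[0],o=i[1],M=i[2])
im=imaging.read_camera('side');cv2.imwrite('pics/side11.png',im[:,:,::-1])
crop(cv2.imread('pics/side11.png'),290,220,70,60,9,'pics/s11.png')
crop(cv2.imread('pics/w11.png'),170,60,260,150,3,'pics/w11a.png')
"
```

```text
clock: 23.8
ee_pos: [0.5246, 0.099, 0.2002]
ee_rot: [-172.0, 88.6, 14.7]
contact_force: [0.3, 0.0, -0.5]
opening: 0.0384
```

View pics/w11a.png

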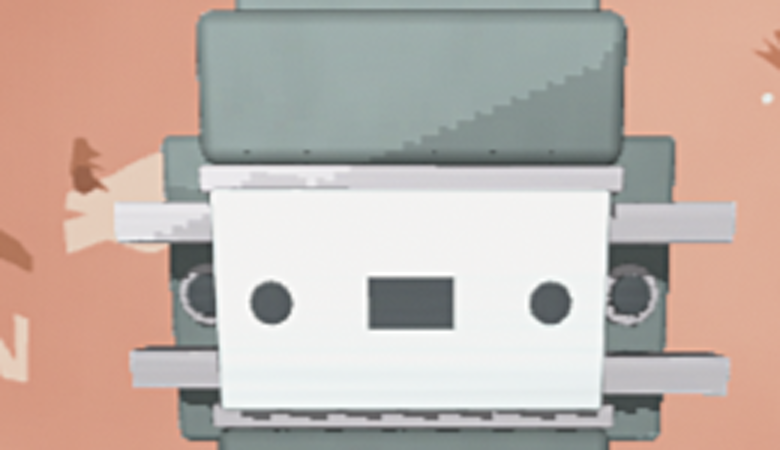

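View pics/s11.png

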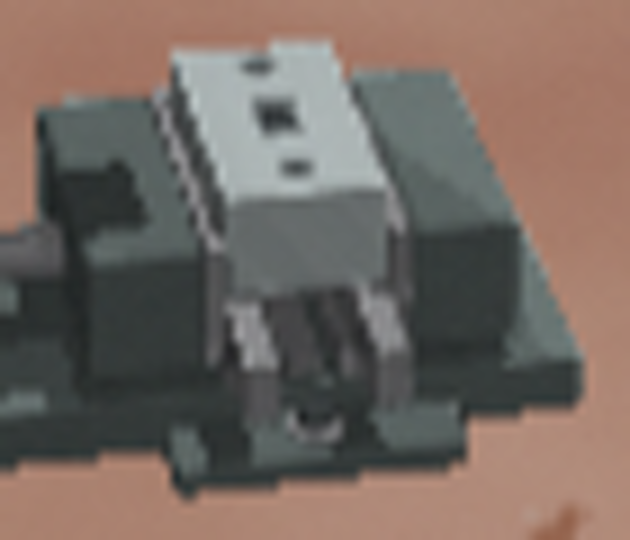

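```bash
python3 - <<'E'
from h import *
d=np.load('w11.npz'); c=(d['K'],d['o'],d['M']); cs=cam('side')
f=lambda p,o,s:(o[0]+(p[0]+.5)/s-.5,o[1]+(p[1]+.5)/s-.5)
g=[f(p,(170,60),3) for p in [(211,190),(222,409),(608,190),(601,409)]]
S=[f(p,(290,220),9) for p in [(330,45),(173,53),(387,187),(231,204)]]
for a,b in zip(g,S):
    w,e=tri(c,a,cs,b); print(w.round(4),round(e,4))
w=[onz(c,a,.0855)[:2] for a in g]; print(np.linalg.norm(w[0]-w[2]),np.linalg.norm(w[1]-w[3]),"side lens",np.linalg.norm(w[0]-w[1]),np.linalg.norm(w[2]-w[3]))
u=np.array([-.1173,.9931])
q={k:onz(c,f(p,(170,60),3),.05)[:2]@u for k,p in dict(fl=(115,222),fr=(736,220),nl=(131,367),nr=(729,377)).items()}
print(q,"near mid-far mid",(q['nl']+q['nr']-q['fl']-q['fr'])/2, "mid vs workpiece",(q['nl']+q['nr'])/2-np.mean(w,0)@u)
E
```

```text
[0.6025 0.1608 0.0838] 0.0007
[0.5537 0.1547 0.0865] 0.0002
[0.6125 0.0721 0.0833] 0.0003
[0.5646 0.0659 0.0834] 0.002
0.08862814703071699 0.08922565070598994 side lens 0.04898994876793123 0.048922096579232834
{'fl': np.float64(0.12172373157825125), 'fr': np.float64(-0.03841790218429027), 'nl': np.float64(0.12049429207665908), 'nr': np.float64(-0.039446633697381654)} near mid-far mid -0.0011290855073417747 mid vs workpiece -0.0038124217153784126
```

```bash
python3 -m crank '[{"dx":0,"dy":0.07,"dz":0,"turn":0,"claw":0.3},{"dx":0,"dy":0.16,"dz":0,"turn":0,"claw":0.3},{"dx":0,"dy":0.16,"dz":0,"turn":0,"claw":0.3},{"dx":0,"dy":0.16,"dz":0,"turn":0,"claw":0.3},{"dx":0,"dy":0.16,"dz":0,"turn":0,"claw":0.3}]'; python3 -c "
from h import *
imaging.read_camera('top')
im=imaging.read_camera('wrist'); i=cam('wrist'); cv2.imwrite('pics/w12.png',im[:,:,::-1])
np.savez('w12.npz',K=i[0],o=i[1],M=i[2]); print(T()[0])
crop(cv2.imread('pics/w12.png'),40,60,200,150,4,'pics/w12a.png')
crop(cv2.imread('pics/w11.png'),215,105,180,105,4,'pics/w11b.png')
"
```

```text
clock: 24.52
ee_pos: [0.5407, -0.0268, 0.1996]
ee_rot: [-171.1, 88.6, 15.7]
contact_force: [-0.7, 1.2, -0.7]
opening: 0.0383
[ 0.54054384 -0.02664856  0.19975353]
```

View pics/w12a.png

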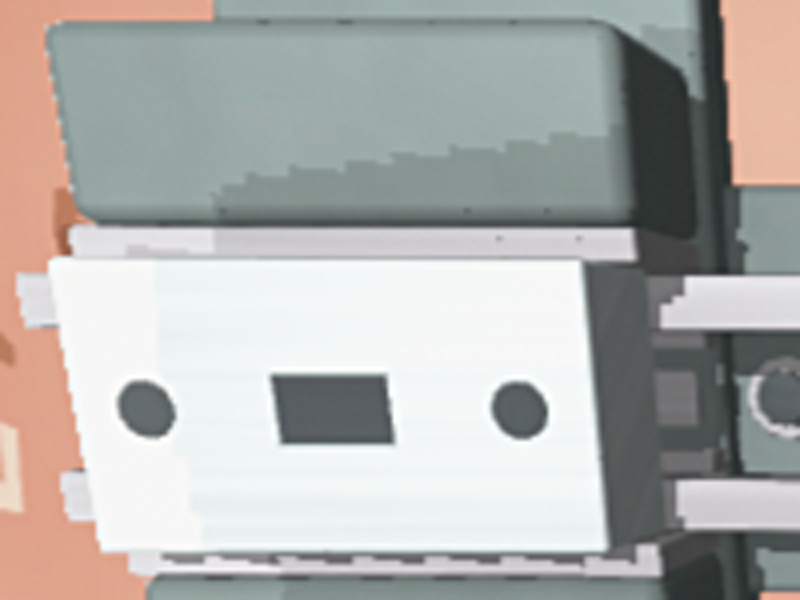

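View pics/w11b.png

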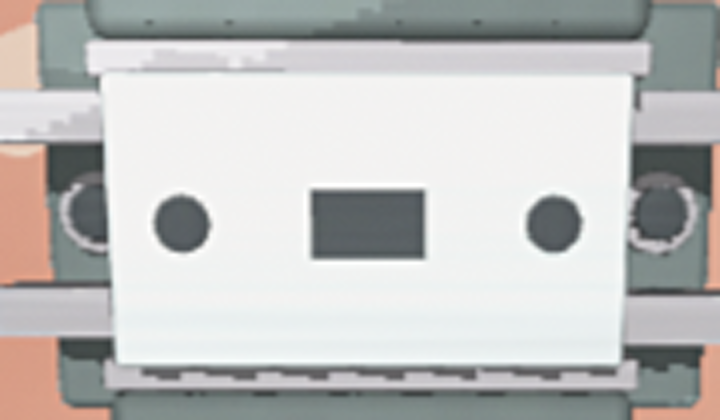

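```bash
python3 - <<'E'
from h import *
def L(n): d=np.load(n); return d['K'],d['o'],d['M']
c1,c2=L('w11.npz'),L('w12.npz')
def dots(f,x0,y0,w,h):
    g=cv2.cvtColor(cv2.imread(f),cv2.COLOR_BGR2GRAY)[y0:y0+h,x0:x0+w]
    m=(g<165).astype(np.uint8)
    n,l,st,ce=cv2.connectedComponentsWithStats(m)
    out=[]
    for i in range(1,n):
        a=st[i]
        if 80<a[4]<900 and a[0]>0 and a[1]>0 and a[0]+a[2]<w and a[1]+a[3]<h:
            wt=np.clip(240.-g,0,None)*cv2.dilate((l==i).astype(np.uint8),np.ones((5,5))); 
            ys,xs=np.mgrid[:h,:w]; out.append((x0+(xs*wt).sum()/wt.sum(),y0+(ys*wt).sum()/wt.sum(),a[4]))
    return sorted(out)
a=dots('pics/w11.png',246,128,122,65); b=dots('pics/w12.png',63,135,122,50)
print(a);print(b)
W=[]
for p,q in zip(a,b):
    w,e=tri(c1,p[:2],c2,q[:2]); W.append(w); print(w.round(4),round(e,5))
d=W[0]-W[-1]; print(np.linalg.norm(d),"tilt",d[2]/np.hypot(*d[:2]))
E
```

```text
[(np.float64(260.01513783167763), np.float64(160.56792671913303), np.int32(154)), (np.float64(306.5425731563217), np.float64(160.57479669145755), np.int32(504)), (np.float64(353.06135578583763), np.float64(160.59766839378239), np.int32(154))]
[(np.float64(76.16721815724472), np.float64(161.86396047909773), np.int32(153)), (np.float64(122.76499553583507), np.float64(161.88753009929385), np.int32(489)), (np.float64(169.49255862247986), np.float64(162.08778229644372), np.int32(156))]
[0.5788 0.1452 0.0855] 0.00059
[0.5826 0.1134 0.0852] 0.00055
[0.5863 0.0816 0.0848] 0.00062
0.06409003290723166 tilt 0.010636085306774743
```

```bash
python3 -c "
from h import *
a=cv2.imread('pics/w11.png');b=cv2.imread('pics/w12.png')
def t(im,x,y,w=44,h=30): return cv2.resize(im[y:y+h,x:x+w],None,fx=9,fy=9,interpolation=cv2.INTER_CUBIC)
# far strip ends and jaw plate: w11 left (208,127), right (415,127)
top=np.hstack([t(a,195,115),t(a,385,115)]); bot=np.hstack([t(b,35,120),t(b,225,120)])
cv2.imwrite('pics/ends.png',np.vstack([top,bot]))
"
```

```text
(no output)
```

View pics/ends.png

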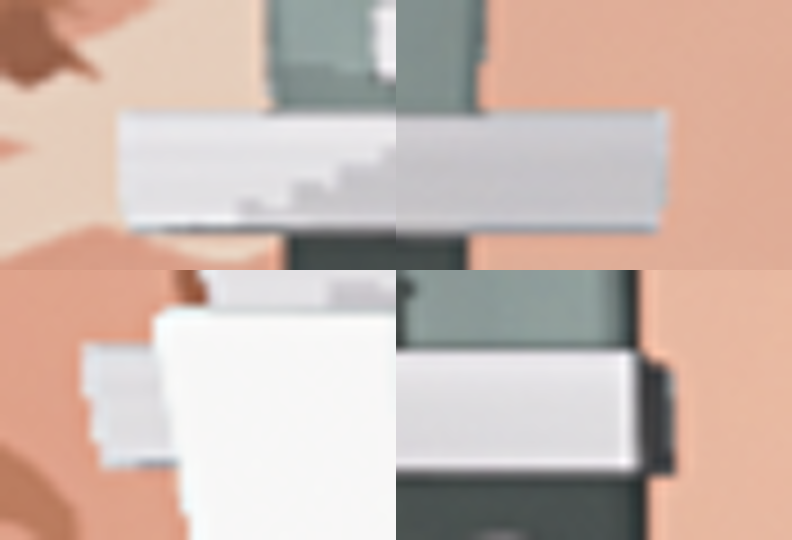

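```bash
python3 - <<'E'
from h import *
def L(n): d=np.load(n); return d['K'],d['o'],d['M']
c1,c2=L('w11.npz'),L('w12.npz')
A,e=tri(c1,(208.2,133.4),c2,(44.7,134.6)); B,f=tri(c1,(414.3,133.4),c2,(251.5,135.1)); d=A-B
print(A,B,e,f,np.linalg.norm(d),d[2]/np.hypot(*d[:2]))
E
```

```text
[0.59265733 0.19227288 0.0503788 ] [0.61135037 0.03359268 0.0482962 ] 0.0006758694534967338 0.0008123663494044612 0.15979103037735556 0.013034378167665027
```

```bash
python3 -c "
from h import *
print(rows([.4431,-.2517,.06],-151.5))"
```

```text
{'dx': np.float64(0.17001), 'dy': np.float64(0.26545), 'dz': np.float64(0.15851), 'turn': np.float64(0.18981), 'deg': np.float64(68.33127441400421), 'alt': np.float64(-0.3102), 'j6': np.float64(83.11121426721132)}
```

```bash
python3 -m crank '[{"dx":0,"dy":0.265,"dz":0.158,"turn":0.19,"claw":0.3},{"dx":0,"dy":0.265,"dz":0.158,"turn":0.19,"claw":0.3},{"dx":0,"dy":0.265,"dz":0.158,"turn":0.19,"claw":0.3},{"dx":0,"dy":0.265,"dz":0.158,"turn":0.19,"claw":0.3},{"dx":0.06,"dy":0.265,"dz":0.158,"turn":0.19,"claw":0.3},{"dx":0.12,"dy":0.265,"dz":0.158,"turn":0.19,"claw":0.3},{"dx":0.17,"dy":0.265,"dz":0.158,"turn":0.19,"claw":0.3},{"dx":0.17,"dy":0.265,"dz":0.158,"turn":0.19,"claw":0.3}]'; python3 -m crank '[{"dx":0.015,"dy":0,"dz":0,"turn":0,"claw":0.3},{"dx":0.025,"dy":0,"dz":0,"turn":0,"claw":0.3},{"dx":0.03,"dy":0,"dz":0,"turn":0,"claw":0.3},{"dx":0.03,"dy":0,"dz":0,"turn":0,"claw":0.3}]'
```

```text
clock: 25.62
ee_pos: [0.4416, -0.25, 0.0576]
ee_rot: [-92.4, 88.9, 26.1]
contact_force: [0.3, 0.4, -0.8]
opening: 0.0385
clock: 26.12
ee_pos: [0.4421, -0.2498, 0.0338]
ee_rot: [-93.1, 88.9, 25.4]
contact_force: [0.0, 0.1, -1.2]
opening: 0.0384
```

```bash
python3 -m crank '[{"dx":0.001,"dy":0,"dz":0,"turn":0,"claw":0.3},{"dx":0.002,"dy":0,"dz":0,"turn":0,"claw":0.3},{"dx":0.003,"dy":0,"dz":0,"turn":0,"claw":0.3},{"dx":0.003,"dy":0,"dz":0,"turn":0,"claw":0.3}]'
```

```text
clock: 26.62
ee_pos: [0.4426, -0.25, 0.0327]
ee_rot: [-96.5, 88.9, 22.1]
contact_force: [-2.0, 1.5, 9.4]
opening: 0.0387
```

```bash
python3 -m crank '[{"dx":0,"dy":0,"dz":0,"turn":0,"claw":0.3},{"dx":0,"dy":0,"dz":0,"turn":0,"claw":0.55},{"dx":0,"dy":0,"dz":0,"turn":0,"claw":0.8},{"dx":0,"dy":0,"dz":0,"turn":0,"claw":1},{"dx":0,"dy":0,"dz":0,"turn":0,"claw":1}]' 30
python3 -m crank '[{"dx":-0.03,"dy":0,"dz":0,"turn":0,"claw":1},{"dx":-0.1,"dy":0,"dz":0,"turn":0,"claw":1},{"dx":-0.2,"dy":0,"dz":0,"turn":0,"claw":1},{"dx":-0.25,"dy":0,"dz":0,"turn":0,"claw":1},{"dx":-0.25,"dy":0,"dz":0,"turn":0,"claw":1},{"dx":-0.25,"dy":0,"dz":0,"turn":0,"claw":1}]'
python3 -c "
from h import *
for n in ['wrist','top','side']:
  im=imaging.read_camera(n);cv2.imwrite('pics/%s13.png'%n,im[:,:,::-1])
"
```

```text
clock: 27.25
ee_pos: [0.4425, -0.2501, 0.0326]
ee_rot: [-96.3, 88.9, 22.3]
contact_force: [0.5, -0.4, -0.3]
opening: 0.0853
clock: 28.0
ee_pos: [0.4386, -0.2512, 0.232]
ee_rot: [-93.7, 88.9, 24.9]
contact_force: [0.2, -0.7, -1.2]
opening: 0.0857
```

View pics/wrist13.png

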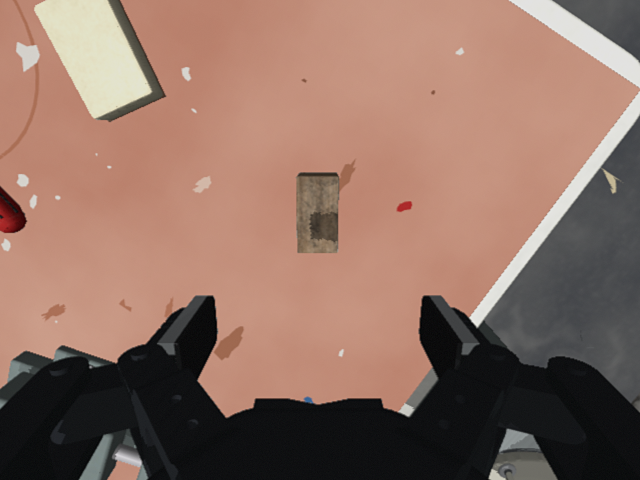

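View pics/side13.png

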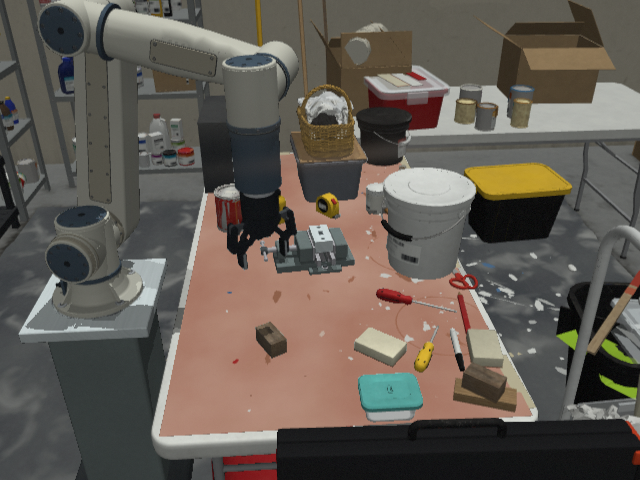

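```bash
python3 -c "
from plant import robot
print(robot.job_done())"
```

```text
the job is handed in; nothing more can be done
None
```

The job is handed in at about 28 s of the 72 s allowed. The hand-in returned no verdict, so the results below are my own last checks.

**What I did**
- **Parallel:** I slid the near parallel, which had crept out about 22 mm, back in by pushing on its end with the shut fingers.
- **Workpiece:** With the wood block I pressed the high +y end down about 2.6 mm. I then pressed at the middle until the workpiece seated.
- **Last press:** The final press read 24 N, about 24.7 N once the sensor's zero offset is allowed for. About 6.5 N of sideways force came with it, which I could not remove.
- **Wood block:** I laid it back flat on the table at its old spot and raised the open gripper clear.

**What the last checks showed**
- **Parallels:** Their middles are about 1 mm apart along the jaws, and within about 4 mm of the workpiece's middle.
- **Height:** The workpiece top is at about 85 mm, within the seated range.
- **Wood block:** It lies flat, roughly 0.39 m from the vise. The gripper touches nothing.
- **Bystanders:** The arm never went near them.

**Checks that disagreed or were not made**
- **Level:** Three measurements differed.
  - The side and wrist cameras together gave a tilt of about 0.02 rad, which is coarse and over the 0.015 limit.
  - Two wrist-camera views gave 0.011 rad.
  - The same two views showed a parallel, which should be level, tilted by 0.013 rad. Most of the reading is therefore camera bias, and I take the true tilt as about 0.003 rad, give or take 0.006.
- **Tightness:** I judged that both parallels are held tight from the force and travel of the last press. I did not test it directly.

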